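# Vent the vacuum chamber and drop the cured housings through the hopper

## Robot

A 6-joint arm with a two-finger parallel gripper is mounted at the origin on the work surface. World frame = base frame: x ahead of the robot, y to its left, z up, the work surface at z = 0. Lengths are in m, angles in rad, forces in N, time in s.
With the tool pointing down it reaches from about 0.35 to 0.725 m from the base axis. Payload 6 kg.
Tool frame: the origin (TCP) lies at the very end of the fingers, on their centre line; the grasp point (between the pads) lies 19 mm behind it (tcp_to_grasp is the distance from the TCP to the grasp point, in m); z points along the fingers, y is the line along which they close (so a half turn about z gives the same grasp; the last joint's range is limited). The gripper opens to 85 mm and grips with 20 to 120 N. Pads are 22 mm wide; open, the fingers measure 114 mm over their backs; the gripper's body (76 mm by 85 mm) begins 54 mm behind the grasp point. The pads swing forward as they close: fully open they stand 13 mm farther back than shut.
Start: joints at [1.436, 0.04, 0.085, 0, -1.615, -0.334], TCP at [0.271, 0.535, 0.231] pointing down, gripper open.
Joint ranges: [-2.56, 2.56], [-1.29, 2.01], [-1.08, 1.49], [-3.29, 1.98], [-2.81, -0.18], [-2.99, 2.99]. Speed limits (rad/s): [2.57, 2.57, 3.01, 3.14, 3.14, 3.14].

## Interface

Orientations are given as a 3x3 rotation matrix whose columns are the frame's x, y, z axes.
In Python, from plant import * gives the robot as it stands.
- The arm moves only by the shell command python3 -m crank 'ROWS'. ROWS is a JSON object of lists of equal length, an entry for each row: "travel": the shift along the tool's x, y, z in m, a list of three; "turn": the turn about the tool's z in degrees; "gripper": the finger opening in m, from 0 to 0.0854. A call has 1 to 5 rows; each row shifts and turns the commanded pose from where the row before left it, along the tool's axes as they then stand; what a row does not reach is not made up. A row lasts 1/12 s, in which the tool goes at most 41.7 mm and 7.16 degrees, less where a joint would pass 70% of its speed; a pose out of reach is approached as far as the arm can. A call with a gripper value outside its range is refused whole. The fingers move at their own pace and stop on an object; the grip force is fixed at half the most. Time passes only in rows, so rows that do not move let the fingers close. It gives the time, the measured TCP pose, the force, the opening and the grip force at its end, in the units of the state.
- observe(): the state, without advancing time (a new reading comes with each control period).
- grab_frame(name): name is "scene" or "top" or "wrist"; returns a dict with "img" (480x640x3 uint8, red, green, blue), "vertical_fov" (degrees; the focal length in pixels is half the picture's height over the tangent of half this angle, whatever the lens; pixels are square), "cx", "cy" (the principal point, pixels), "origin" and "attitude" of the camera in the world. Camera axes: x right, y down, z forward; pixel columns grow to the right and rows downward; lengths in m; the calibration is good to about 2 mm. A picture is of the moment at which its call begins. There is no depth.
- close_job(): hands the job in; it is judged then, once.
The state is a dict: "clock": time; "q": joint angles; "joint_vel": joint speeds; "joint_efforts": joint torques, N m; "tool_pos": TCP position; "tcp_rot": TCP orientation; "contact_force": force on the tool from outside, world axes, zero at the start; "ft_torque": the same for the moment, N m; "gripper_width": opening from 0.0 (shut) to 1.0 (fully open); "grasp_force": force on a finger pad.
Only numpy, scipy, OpenCV 4.12 (cv2) and the standard library are available. Lean on these libraries where they do the work, as an engineer would, in place of code of your own. Each camera call takes 0.05 s, during which the arm holds its last target. There are 200 camera calls.

## Task

Open the vent tap on the vacuum chamber's lid to let the air in, only then lift the lid off and lay it flat, right way up, in the middle of the black rubber mat. Put every white block-shaped sensor housing from the chamber into the drop-bottom hopper (the round logger stays in the chamber); when all are in, draw the bolt and raise the lever so that the trap-door drops the whole batch into the tray below. Then bring the trap-door fully shut again and slide its bolt fully home; leave the beaker and the bottle where they are.

Things in the scene. Friction and masses are not known exactly. Their poses are not given: they have to be found in the camera images.
- chamber: vacuum chamber, fixed: a low clear box with a grey floor, 240 (x) x 220 (y) x 60 mm high outside, walls and floor 10 mm thick. Origin: centre of its underside, on the table
- lid_mid (a point): the chamber's loose lid: clear plate 240 (x) x 220 (y) x 12 mm, point at the plate's centre, z up; below it a locating plug 208 x 188 x 6 mm (6 mm play in the chamber) on which it rests when set down: point then 12 mm above its support; 66 mm above the table when seated. 0.7 kg. Vacuum holds it down hard until the vent tap is open. Tap at -70 mm in x, a round gauge 44 mm wide at +70 mm
- lid_handle (a point): centre of the lid's grip bar, right above the lid's centre: square aluminium bar 12 x 12 mm, 84 mm long along y, on two 12 mm posts at its ends, 44 mm above lid_mid, 32 mm free below it. The gauge's top is 13 mm lower than the bar's. Axes as the lid's
- tap_grip (a point): vent tap on the lid, at -70 mm in the lid's x: an upright black wing 44 x 10 mm, 26 mm high, on a brass stem. Point: on the turning axis 1 mm above the wing's mid height (wing's top 12 mm higher, lower edge 14 mm lower), 42 mm above lid_mid; x runs along the wing, z up
- tap (a joint): angle of the vent tap, rad: 0 shut (wing along the lid's x), 1.57 fully open (wing across the lid); grows counter-clockwise seen from above; stays where left, takes about 0.05 N m
- mat: black rubber mat for the lid, fixed, 280 (x) x 240 (y) x 3 mm. Origin: centre of its underside, on the table
- hopper: drop-bottom hopper, fixed: clear bin open at the top, 120 x 120 mm inside, 4 mm walls, rim 235 mm above the table, floor (the trap-door) at 169 mm, on four aluminium legs at x = +-60, y = +-78 mm that reach up to the rim. Origin: on the table under the bin's centre; -x is its front, where lever and bolt are
- tray (a point): clear catch tray fixed on the table under the hopper; point at the centre of its inner floor, 5 mm above the table, 20 mm behind the hopper's centre; inside 162 (x) x 132 (y) mm, walls 52 mm high above the table, 102 mm at the back (+x). Axes as the hopper's
- trap (a joint): angle of the steel trap-door, rad: 0 shut (level), 1.2 fully open (hanging steeply down). It hinges on the bin's front lower edge; a lever on the same shaft sticks out to the front: raising the lever in an arc towards the bin lowers the door. Stays where left (stiff hinge, 0.35 N m, about 4 N at the lever)
- trap_grip (a point): centre of the lever's grip: black roller, 18 mm in diameter, 24 mm long along the hopper's y, 95 mm from the hinge axis; arm to the hinge 12 mm wide, 8 mm thick. Pinch its end faces and it turns between the fingers. At trap angle a it lies 95 cos(a) mm in front of and 95 sin(a) mm above trap_hinge
- trap_hinge (a point): point on the trap's hinge axis in line with the lever: 62 mm in front of the hopper's centre, at y = -45 mm, 165 mm above the table. The axis runs along the hopper's y
- bolt (a joint): travel of the sliding bolt, m: 0 home (its steel rod lies across the lever and blocks it), 0.036 fully drawn (lever free from about 0.025 on); grows along the hopper's +y; stays where left, needs about 1.5 N
- bolt_grip (a point): point on the bolt's upright black grip, a block 12 (x) x 14 (y) mm and 40 mm tall, 14 mm below its top: 92 mm in front of the hopper's centre (28 mm clear of the bin's front wall), 201 mm above the table, at y = 32 mm when home, 68 mm when drawn
- part1_mid (a point): sensor housing: white plastic block 44 x 26 x 20 mm (its x, y, z), thin amber window on top, a steel cable stub (10 mm diameter) sticking 12 mm out of its +x end at mid height; 32 to 63 g. Point: the block's centre; axes: the block's. Starts lying in the chamber; two to four of the four are present (None if absent or while held)
- part2_mid (a point): sensor housing: white plastic block 44 x 26 x 20 mm (its x, y, z), thin amber window on top, a steel cable stub (10 mm diameter) sticking 12 mm out of its +x end at mid height; 32 to 63 g. Point: the block's centre; axes: the block's. Starts lying in the chamber; two to four of the four are present (None if absent or while held)
- part3_mid (a point): sensor housing: white plastic block 44 x 26 x 20 mm (its x, y, z), thin amber window on top, a steel cable stub (10 mm diameter) sticking 12 mm out of its +x end at mid height; 32 to 63 g. Point: the block's centre; axes: the block's. Starts lying in the chamber; two to four of the four are present (None if absent or while held)
- part4_mid (a point): sensor housing: white plastic block 44 x 26 x 20 mm (its x, y, z), thin amber window on top, a steel cable stub (10 mm diameter) sticking 12 mm out of its +x end at mid height; 32 to 63 g. Point: the block's centre; axes: the block's. Starts lying in the chamber; two to four of the four are present (None if absent or while held)
- logger_mid (a point): round white humidity logger, 32 mm in diameter, 16 mm high, in the chamber; stays there. The point is its centre
- beaker: bystander: small glass beaker, 60 mm in diameter, 75 mm high, origin under its centre
- washbottle: bystander: white bottle, 56 mm in diameter, 120 mm high, origin under its centre

How it is judged:
By the outcome, as a careful person would: the job done as asked, in the order asked, and still so for the second after the job is handed in, with the robot touching nothing.
Of part1, part2, part3, part4 only 2 to 4 are there at a start; the rules pass over those that are not, and their reading is None.
At some moment in a run one of part1, part2, part3, part4 may be knocked a few centimetres aside while the robot is not near it.
Once in a run the grip may slacken for a moment while it holds something.
It also fails if it takes over 210 s, if anything falls off the work surface, if the arm or the gripper's body presses on something with over 40 N, if the wrist force passes 120 N, or if a joint passes its speed limit or range.

## Working session

There is one attempt and no reset: what is moved stays moved. The work goes in short steps, Python scripts to look and compute and a shell command to move; the robot and the scene stay as the last step left them, time stands still between calls to the robot, and variables do not carry over. Pictures are saved under pics/ and viewed, at most 14 in all, crops included, and the job is handed in when it is done.

```bash
ls; mkdir -p pics; python3 - <<'E'
from plant import *
import cv2
o=observe();print(o)
for n in ("top","scene"):
    f=grab_frame(n);cv2.imwrite(f"pics/{n}0.png",f["img"][:,:,::-1])
    print(n,{k:v for k,v in f.items() if k!="img"})
E
```

```text
pics
{'clock': 0.0, 'q': array([ 1.43570843e+00,  4.07774191e-02,  8.37992504e-02, -4.48907419e-04,
       -1.61552018e+00, -3.33688196e-01]), 'joint_vel': array([2.29061015e-04, 1.27194313e-03, 6.58732563e-04, 2.35601900e-03,
       2.41043931e-03, 2.45241931e-05]), 'joint_efforts': array([-9.01487397e-05, -3.68212867e+01,  3.47424173e+01,  6.93232700e+00,
       -5.27461554e-03, -5.64153439e-06]), 'tool_pos': array([0.27086465, 0.53500047, 0.2302949 ]), 'tcp_rot': array([[ 8.92130849e-01, -4.51776598e-01, -6.73597632e-04],
       [-4.51777081e-01, -8.92129377e-01, -1.62612494e-03],
       [ 1.33708956e-04,  1.75503219e-03, -9.99998451e-01]]), 'contact_force': array([ 0.29985206, -0.60198735, -0.83187343]), 'ft_torque': array([ 0.04055288,  0.01016084, -0.06597197]), 'grasp_force': 0.0, 'gripper_width': 0.995456004200522}
top {'vertical_fov': 56.80137062312576, 'cx': 321.53156210829695, 'cy': 243.50277584774565, 'origin': array([0.51363276, 0.01179551, 1.14982439]), 'attitude': array([[ 0.0084326 , -0.99638806,  0.08449685],
       [-0.99992005, -0.00919827, -0.0086763 ],
       [ 0.00942219, -0.08441693, -0.99638597]])}
scene {'vertical_fov': 53.88761524863396, 'cx': 325.8228542816029, 'cy': 239.72811913316156, 'origin': array([ 1.34890225, -0.02730499,  0.88403245]), 'attitude': array([[-0.01308178,  0.70554437, -0.708545  ],
       [ 0.9998036 ,  0.01977958,  0.00123656],
       [ 0.01488717, -0.70838966, -0.70566455]])}
```

View pics/top0.png

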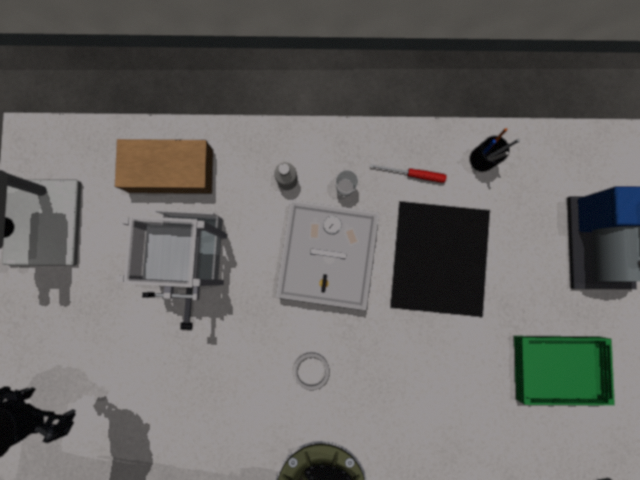

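View pics/scene0.png

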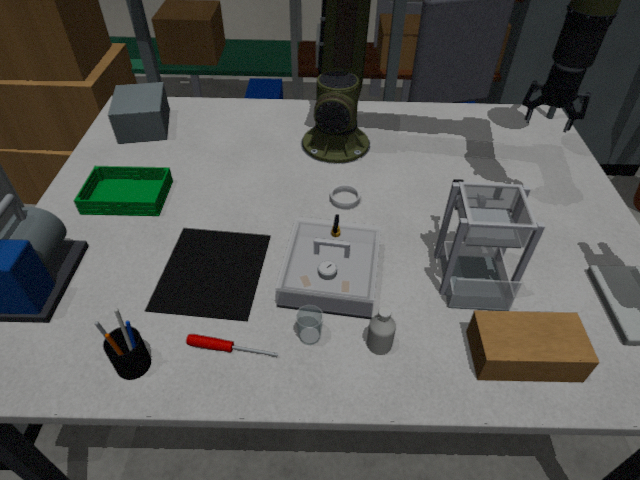

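The top view shows the chamber around (328,257), with the tap wing at (324,283), the handle at (328,254) and the gauge at (332,226). Amber windows are at (314,231) and (351,237). The mat is at (441,258) and the hopper at (165,250), with its lever roller at (187,326) and bolt grip near (149,295). The scene view agrees with this. Next I'll crop these for precision.

```bash
cat > h.py <<'E'
from plant import *
import cv2, numpy as np
def cam(n):
    f=grab_frame(n);f["f"]=240/np.tan(np.radians(f["vertical_fov"]/2));f["n"]=n;return f
def ray(f,u,v):
    d=np.array([(u-f["cx"])/f["f"],(v-f["cy"])/f["f"],1.]);return f["attitude"]@d
def onz(f,u,v,z):
    d=ray(f,u,v);o=f["origin"];return o+d*(z-o[2])/d[2]
def proj(f,p):
    c=f["attitude"].T@(np.asarray(p)-f["origin"]);return c[:2]/c[2]*f["f"]+[f["cx"],f["cy"]]
def crop(f,x0,y0,x1,y1,s):
    return cv2.resize(f["img"][y0:y1,x0:x1,::-1],None,fx=s,fy=s,interpolation=cv2.INTER_CUBIC)
def two(f1,p1,f2,p2):
    d1,d2=ray(f1,*p1),ray(f2,*p2);A=np.stack([d1,-d2],1)
    t=np.linalg.lstsq(A,f2["origin"]-f1["origin"],rcond=None)[0]
    a,b=f1["origin"]+d1*t[0],f2["origin"]+d2*t[1];return (a+b)/2,np.linalg.norm(a-b)
def tool(target,wx=None):
    "travel (tool axes) to put TCP at target; target world"
    o=observe();return o["tcp_rot"].T@(np.asarray(target)-o["tool_pos"])
E
python3 - <<'E'
from h import *
f=cam("top")
m=(f["img"].max(2)<25).astype(np.uint8); m[:, :380]=0;m[:,500:]=0;m[:195]=0;m[325:]=0
c=max(cv2.findContours(m,0,2)[0],key=cv2.contourArea);b=cv2.boxPoints(cv2.minAreaRect(c))
P=np.array([onz(f,*p,.003) for p in b]);print("mat",P.round(4).tolist(),P.mean(0).round(4),np.linalg.norm(P[0]-P[1]),np.linalg.norm(P[1]-P[2]))
a=crop(f,270,195,390,320,5);cv2.imwrite("pics/ch.png",a)
cv2.imwrite("pics/ho.png",crop(f,115,200,245,345,4))
s=cam("scene")
cv2.imwrite("pics/sc.png",np.hstack([crop(s,270,205,390,320,4),crop(s,430,170,550,285,2.0 if 0 else 4)])[:,:].astype(np.uint8)[:460,:960] if 0 else cv2.resize(np.hstack([crop(s,270,205,390,320,4),crop(s,430,175,550,290,4)]),None,fx=.83,fy=.83))
E
```

```text
mat [[0.4493, -0.1785, 0.003], [0.72, -0.2039, 0.003], [0.7015, -0.4379, 0.003], [0.4311, -0.4078, 0.003]] [ 0.5755 -0.307   0.003 ] 0.2718643761381012 0.23464581315089658
```

View pics/ch.png

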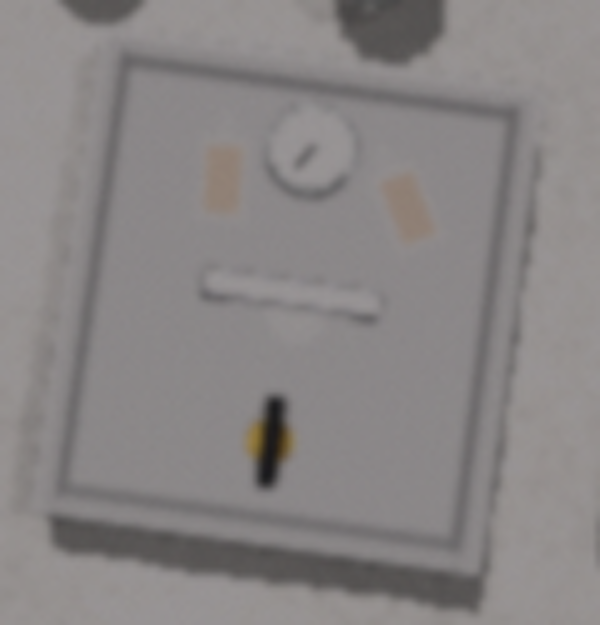

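View pics/ho.png

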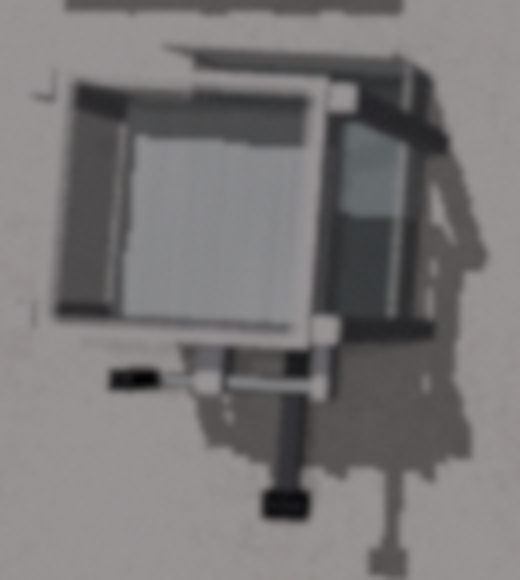

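The chamber crop shows the wing from (277,400) to (264,487), the handle from (203,280) to (380,303), the gauge at (313,152) and two amber windows at (222,178) and (408,209). The hopper crop shows the roller at (286,505), the bolt grip at (134,379) with its rod, and the bin rim.

```bash
python3 - <<'E'
from h import *
f=cam("top")
def C(u,v,z): return onz(f,270+(u+.5)/5-.5,195+(v+.5)/5-.5,z)
def H(u,v,z): return onz(f,115+(u+.5)/4-.5,200+(v+.5)/4-.5,z)
w1,w2=C(277,400,.12),C(264,487,.12);print("wing",(w1+w2)/2,w1-w2,np.degrees(np.arctan2(*(w1-w2)[1::-1])))
a,b=C(205,280,.116),C(378,304,.116);g=C(313,152,.103);print("handle",(a+b)/2,np.linalg.norm(a-b),np.degrees(np.arctan2(*(a-b)[1::-1]))-90,"gauge",g)
L=np.array([C(*p,.072) for p in((113,48),(527,103),(478,570),(52,515))]);print("lid",L.mean(0),L.round(3).tolist())
for n,p in dict(w1=(222,178),w2=(408,209)).items():print(n,C(*p,.0305))
print("roller",H(286,505,.170),"bolt",H(134,379,.215))
R=np.array([H(*p,.235) for p in((68,75),(325,85),(310,345),(50,325))]);print("rim",R.round(3).tolist(),R.mean(0))
# windows by colour in top; also beaker
s=cam("scene");cv2.imwrite("pics/sh.png",crop(s,430,170,550,290,5))
E
```

```text
wing [ 0.50874229 -0.00296671  0.12      ] [ 0.04010273 -0.00568804  0.        ] -8.072798318719665
handle [ 0.57919978 -0.0122529   0.116     ] 0.0815167851120168 -7.39516238633432 gauge [ 0.64675861 -0.0222957   0.103     ]
lid [ 0.57474018 -0.01392369  0.072     ] [[0.701, 0.075, 0.072], [0.676, -0.128, 0.072], [0.449, -0.104, 0.072], [0.473, 0.101, 0.072]]
w1 [0.64224751 0.02144184 0.0305    ]
w2 [ 0.62732628 -0.07303805  0.0305    ]
roller [0.41420698 0.29626396 0.17      ] bolt [0.48308365 0.36445166 0.215     ]
rim [[0.64, 0.397, 0.235], [0.636, 0.265, 0.235], [0.502, 0.268, 0.235], [0.511, 0.401, 0.235]] [0.57205577 0.33268136 0.235     ]
```

View pics/sh.png

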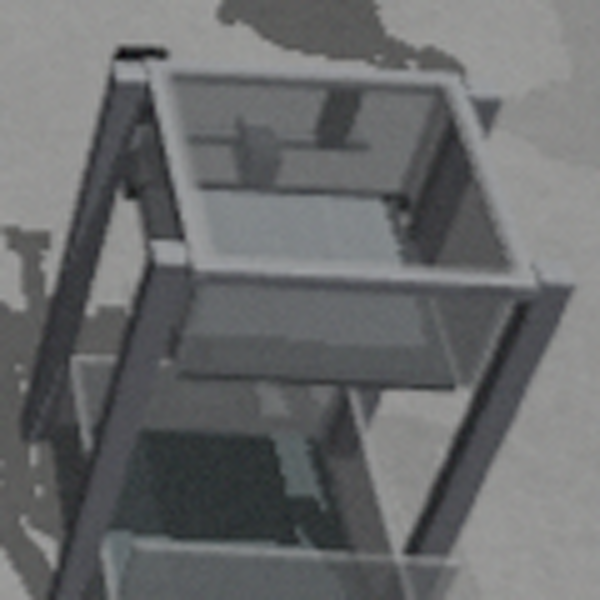

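```bash
Z='python3 -m crank'
$Z '{"travel":[[0,0,-0.03],[0,0,-0.03],[0,0,-0.03]],"turn":[0,0,0],"gripper":[0.0854,0.0854,0.0854]}'
$Z '{"travel":[[0.0303,0.0248,0],[0.0303,0.0248,0],[0.0303,0.0248,0],[0.0303,0.0248,0],[0.0303,0.0248,0]],"turn":[0,0,0,0,0],"gripper":[0.0854,0.0854,0.0854,0.0854,0.0854]}'
$Z '{"travel":[[0.0303,0.0248,0],[0.0303,0.0248,0],[0.0303,0.0248,0],[0.0303,0.0248,0],[0.0303,0.0248,0]],"turn":[0,0,0,0,0],"gripper":[0.0854,0.0854,0.0854,0.0854,0.0854]}'
$Z '{"travel":[[0.0303,0.0248,0],[0.0303,0.0248,0],[0.0303,0.0248,0],[0.0303,0.0248,0],[0.0303,0.0248,0]],"turn":[0,0,0,0,0],"gripper":[0.0854,0.0854,0.0854,0.0854,0.0854]}'
$Z '{"travel":[[0,0,0],[0,0,0],[0,0,0],[0,0,0],[0,0,0]],"turn":[7,7,7,7,7],"gripper":[0.0854,0.0854,0.0854,0.0854,0.0854]}'
python3 -c "
from h import *
o=observe();print(o['q'],o['tool_pos'],o['tcp_rot'],o['clock'])
f=cam('wrist');cv2.imwrite('pics/w1.png',f['img'][:,:,::-1]);print(f['origin'],f['attitude'],f['vertical_fov'])"
```

```text
clock: 0.55
tool_pos: [0.2711, 0.5349, 0.322]
tcp_rot: [[0.892, -0.452, -0.0], [-0.452, -0.892, -0.001], [0.001, 0.001, -1.0]]
contact_force: [0.2, 0.1, 1.0]
gripper_width: 1.002
grasp_force: 0.0
clock: 0.97
tool_pos: [0.3505, 0.3545, 0.3214]
tcp_rot: [[0.892, -0.451, 0.0], [-0.451, -0.892, 0.0], [0.0, -0.0, -1.0]]
contact_force: [0.6, -0.6, 0.1]
gripper_width: 0.999
grasp_force: 0.0
clock: 1.38
tool_pos: [0.4295, 0.1753, 0.3217]
tcp_rot: [[0.892, -0.451, 0.001], [-0.451, -0.892, 0.001], [0.0, -0.001, -1.0]]
contact_force: [0.6, -0.8, 0.7]
gripper_width: 1.002
grasp_force: 0.0
clock: 1.8
tool_pos: [0.5087, -0.0039, 0.3216]
tcp_rot: [[0.892, -0.452, 0.001], [-0.452, -0.892, 0.0], [0.001, -0.001, -1.0]]
contact_force: [1.2, 0.9, 0.7]
gripper_width: 1.002
grasp_force: 0.0
clock: 2.22
tool_pos: [0.5084, -0.0022, 0.3213]
tcp_rot: [[0.466, -0.885, -0.0], [-0.885, -0.466, -0.0], [-0.0, 0.0, -1.0]]
contact_force: [-0.4, -0.0, -0.5]
gripper_width: 1.0
grasp_force: 0.0
[ 3.92467699e-01 -1.73773676e-01  4.61456245e-02 -8.81457651e-06
 -1.79080830e+00  9.21239053e-02] [ 0.50844428 -0.00219976  0.32126393] [[ 4.65848724e-01 -8.84864373e-01 -8.89116712e-05]
 [-8.84864377e-01 -4.65848724e-01 -2.74943665e-05]
 [-1.70906032e-05  9.14829860e-05 -9.99999996e-01]] 2.2167
[ 0.5457428  -0.07232634  0.46419472] [[-8.84988980e-01 -4.42610141e-01 -1.44536391e-01]
 [-4.65611455e-01  8.40807519e-01  2.76131651e-01]
 [-6.91384532e-04  3.11671267e-01 -9.50189741e-01]] 69.0637513150544
```

View pics/w1.png

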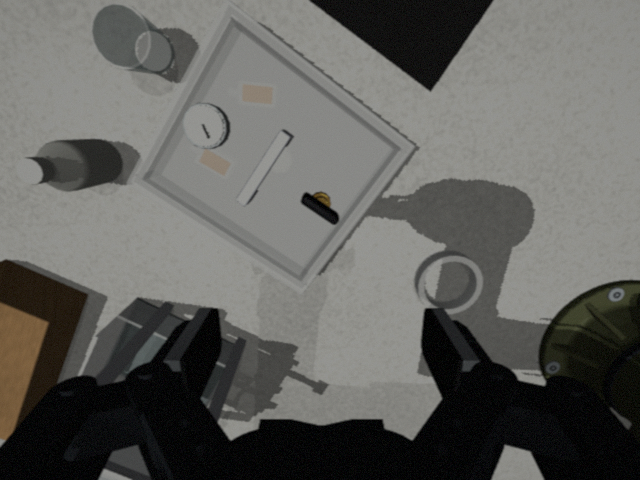

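The wrist view shows the lid with the wing at (320,208), the handle bar from (287,135) to (244,198) and two amber windows. I'll cross-check the positions and then turn on to the tap heading.

```bash
Z='python3 -m crank'
python3 -c "
from h import *
f=cam('wrist')
print('wing',onz(f,320,205,.12)); a,b=onz(f,286,134,.116),onz(f,243,198,.116);print('handle',(a+b)/2,np.degrees(np.arctan2(*(a-b)[1::-1])))
for p in((258,94),(215,162)):print(onz(f,*p,.0305))
for p in((322,387),):print('roller',onz(f,*p,.17))"
$Z '{"travel":[[0,0,0],[0,0,0],[0,0,0],[0,0,0],[0,0,0]],"turn":[7,7,7,7,7],"gripper":[0.0854,0.0854,0.0854,0.0854,0.0854]}' >/dev/null
$Z '{"travel":[[0,0,0],[0,0,0],[0,0,0],[0,0,0],[0,0,0]],"turn":[7,7,7,7,7],"gripper":[0.0854,0.0854,0.0854,0.0854,0.0854]}' >/dev/null
$Z '{"travel":[[0,0,0],[0,0,0],[0,0,0],[0,0,0],[0,0,0]],"turn":[7,7,7,7,7],"gripper":[0.06,0.06,0.06,0.06,0.06]}' >/dev/null
$Z '{"travel":[[0,0,0.03],[0,0,0.03],[0,0,0.03],[0,0,0]],"turn":[7,7,6,0],"gripper":[0.06,0.06,0.06,0.06]}'
python3 -c "
from h import *
f=cam('wrist');cv2.imwrite('pics/w2.png',f['img'][:,:,::-1])
print(observe()['q'],tool([.5087,-.003,.089]))"
```

```text
wing [ 0.51256921 -0.00676844  0.12      ]
handle [ 0.57851018 -0.01448583  0.116     ] -98.96468508620177
[ 0.62676328 -0.07213902  0.0305    ]
[0.64196907 0.02175429 0.0305    ]
roller [0.42830906 0.15168162 0.17      ]
clock: 3.9
tool_pos: [0.5059, -0.0017, 0.2244]
tcp_rot: [[-0.993, 0.119, -0.01], [0.119, 0.993, -0.001], [0.01, -0.002, -1.0]]
contact_force: [-0.8, 0.6, -3.0]
gripper_width: 0.702
grasp_force: 0.0
[ 3.93171422e-01 -2.03978775e-01 -1.49759132e-01 -7.93263385e-04
 -1.63102390e+00 -2.07839221e+00] [-0.00255844 -0.0003498   0.13943113]
```

View pics/w2.png

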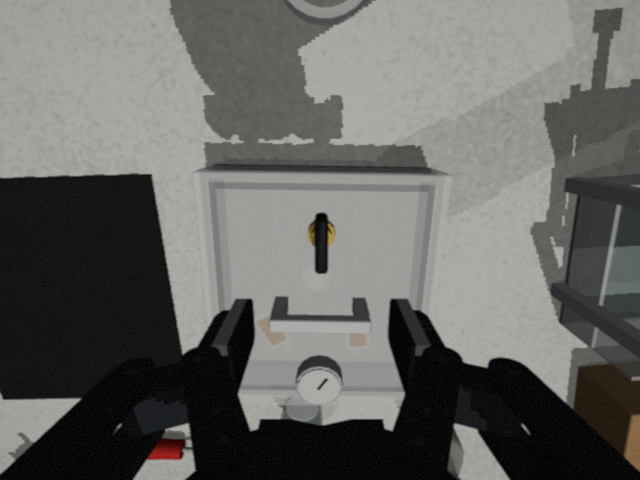

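The wrist view shows the wing upright at column 321, rows 213–272, with the fingers straddling it symmetrically. I'll project the predicted wing to check, then descend.

```bash
Z='python3 -m crank'
python3 -c "
from h import *
f=cam('wrist');c=np.array([.5087,-.003,0]);d=np.array([.991,-.132,0])*.022
for s in(-1,1):
  for z in(.12,.094): print(s,z,proj(f,c+s*d+[0,0,z]))"
$Z '{"travel":[[-0.002,0,0.03],[0,0,0.03],[0,0,0.03],[0,0,0.029],[0,0,0.02]],"turn":[0.8,0,0,0,0],"gripper":[0.06,0.06,0.06,0.06,0.06]}' 
$Z '{"travel":[[0,0,0],[0,0,0],[0,0,0],[0,0,0],[0,0,0]],"turn":[0,0,0,0,0],"gripper":[0,0,0,0,0]}'
```

```text
-1 0.12 [319.95216466 213.80518256]
-1 0.094 [320.05996024 206.51977365]
1 0.12 [318.9936047  269.11220112]
1 0.094 [319.17673698 257.528349  ]
clock: 4.42
tool_pos: [0.5112, -0.002, 0.0927]
tcp_rot: [[-0.992, 0.128, 0.002], [0.128, 0.992, 0.0], [-0.002, 0.0, -1.0]]
contact_force: [1.0, 0.4, 0.2]
gripper_width: 0.697
grasp_force: 0.0
clock: 4.83
tool_pos: [0.5124, -0.0024, 0.0965]
tcp_rot: [[-0.991, 0.132, 0.006], [0.132, 0.991, -0.0], [-0.006, 0.0, -1.0]]
contact_force: [-1.2, -0.8, 6.5]
gripper_width: 0.102
grasp_force: 66.8
```

```bash
Z='python3 -m crank'
$Z '{"travel":[[0,0,0],[0,0,0],[0.0037,0,0.005],[0,0,0],[0,0,0]],"turn":[0,0,0,0,0],"gripper":[0.03,0.03,0.03,0.03,0.03]}' 
$Z '{"travel":[[0,0,0],[0,0,0],[0,0,0],[0,0,0],[0,0,0]],"turn":[0,0,0,0,0],"gripper":[0,0,0,0,0]}'
```

```text
clock: 5.25
tool_pos: [0.5063, -0.0017, 0.0869]
tcp_rot: [[-0.991, 0.133, -0.001], [0.133, 0.991, -0.0], [0.001, -0.0, -1.0]]
contact_force: [0.8, 0.8, -0.5]
gripper_width: 0.349
grasp_force: 0.0
clock: 5.67
tool_pos: [0.5067, -0.0017, 0.0874]
tcp_rot: [[-0.991, 0.133, -0.0], [0.133, 0.991, -0.0], [0.0, -0.0, -1.0]]
contact_force: [-3.2, 0.8, 2.2]
gripper_width: 0.17
grasp_force: 58.6
```

```bash
Z='python3 -m crank'
$Z '{"travel":[[0,0,0],[0,0,0],[-0.002,0,-0.008],[0,0,0],[0,0,0]],"turn":[0,0,0,0,0],"gripper":[0.03,0.03,0.03,0.03,0.03]}' 
$Z '{"travel":[[0,0,0],[0,0,0],[0,0,0],[0,0,0],[0,0,0]],"turn":[0,0,0,0,0],"gripper":[0,0,0,0,0]}'
```

```text
clock: 6.08
tool_pos: [0.5094, -0.0019, 0.0962]
tcp_rot: [[-0.991, 0.133, 0.002], [0.133, 0.991, 0.0], [-0.001, 0.0, -1.0]]
contact_force: [-0.3, 0.1, 0.2]
gripper_width: 0.35
grasp_force: 0.0
clock: 6.5
tool_pos: [0.5093, -0.0021, 0.0963]
tcp_rot: [[-0.991, 0.133, 0.002], [0.133, 0.991, -0.0], [-0.002, -0.0, -1.0]]
contact_force: [-0.9, -0.3, 5.9]
gripper_width: 0.102
grasp_force: 78.5
```

```bash
Z='python3 -m crank'
$Z '{"travel":[[0,0,0],[0,0,0],[0,0,0],[0,0,0],[0,0,0]],"turn":[-6,-6,-6,-6,-6],"gripper":[0,0,0,0,0]}' | grep -E "force|tool_pos|width"
$Z '{"travel":[[0,0,0],[0,0,0],[0,0,0],[0,0,0],[0,0,0]],"turn":[-6,-6,-6,-6,-6],"gripper":[0,0,0,0,0]}'| grep -E "force|tool_pos|width"
$Z '{"travel":[[0,0,0],[0,0,0],[0,0,0],[0,0,0],[0,0,0]],"turn":[-6,-6,-6,-6,-6],"gripper":[0,0,0,0,0]}'| grep -E "force|tool_pos|width"
$Z '{"travel":[[0,0,0],[0,0,0],[0,0,0]],"turn":[-2,-1,0],"gripper":[0,0,0]}'
$Z '{"travel":[[0,0,0],[0,0,0],[0,0,0],[0,0,-0.03],[0,0,-0.03]],"turn":[0,0,0,0,0],"gripper":[0.03,0.03,0.03,0.03,0.03]}'
$Z '{"travel":[[0,0,-0.03],[0,0,0],[0,0,0]],"turn":[0,0,0],"gripper":[0.06,0.06,0.06]}'
python3 -c "
from h import *
f=cam('wrist');cv2.imwrite('pics/w3.png',f['img'][:,:,::-1])
print(observe()['q'],tool([.579,-.0125,.091]))"
```

```text
tool_pos: [0.5094, -0.0025, 0.0963]
contact_force: [0.9, -2.5, 5.2]
gripper_width: 0.102
grasp_force: 78.4
tool_pos: [0.5097, -0.0029, 0.0964]
contact_force: [2.9, -4.4, 3.0]
gripper_width: 0.103
grasp_force: 78.2
tool_pos: [0.51, -0.003, 0.0964]
contact_force: [4.5, -4.1, 2.2]
gripper_width: 0.103
grasp_force: 78.0
clock: 8.0
tool_pos: [0.5094, -0.0029, 0.0963]
tcp_rot: [[-0.083, -0.997, 0.002], [-0.997, 0.083, -0.001], [0.001, -0.002, -1.0]]
contact_force: [1.0, -4.3, 5.0]
gripper_width: 0.1
grasp_force: 79.7
clock: 8.42
tool_pos: [0.5071, -0.0019, 0.1532]
tcp_rot: [[-0.081, -0.997, -0.006], [-0.997, 0.081, -0.001], [0.002, 0.006, -1.0]]
contact_force: [1.1, 0.2, 0.8]
gripper_width: 0.351
grasp_force: 0.0
clock: 8.67
tool_pos: [0.5093, -0.0014, 0.1866]
tcp_rot: [[-0.081, -0.997, 0.002], [-0.997, 0.081, 0.001], [-0.002, -0.002, -1.0]]
contact_force: [-0.3, -0.2, -0.9]
gripper_width: 0.704
grasp_force: 0.0
[ 3.93119843e-01 -2.06432906e-01 -2.30903228e-01 -1.01504835e-03
 -1.54649573e+00 -4.74107555e-01] [ 0.00539352 -0.07117008  0.09377051]
```

View pics/w3.png

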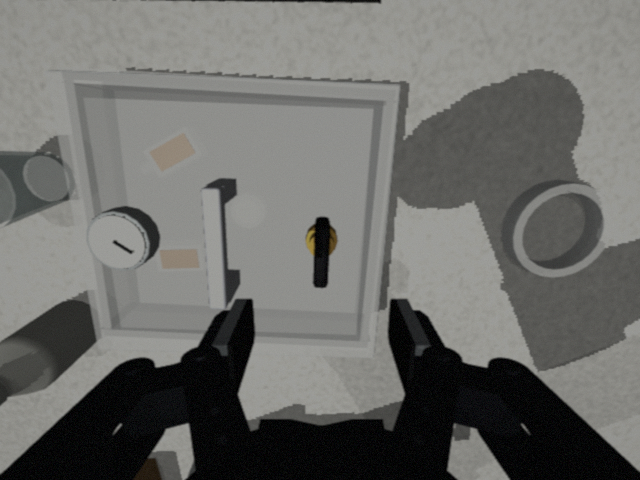

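The wing has turned across the lid, spanning (322,217)–(320,287). The bar runs from (211,190) to (219,308), and the two amber windows are at (173,151) and (180,259).

```bash
python3 -c "
from h import *
f=cam('wrist')
a,b=onz(f,203,191,.116),onz(f,211,309,.116);print('bar L edge',a,b,np.degrees(np.arctan2(*(b-a)[1::-1])))
a,b=onz(f,222,189,.116),onz(f,227,301,.116);print('bar R edge',a,b,np.degrees(np.arctan2(*(b-a)[1::-1])))
a,b=onz(f,322,220,.12),onz(f,320,286,.12);print('wing',(a+b)/2,np.degrees(np.arctan2(*(a-b)[1::-1])))
g=cam('top');cv2.imwrite('pics/t.png',g['img'][:,:,::-1])
for p in((173,151),(180,259)):print(onz(f,*p,.0305))
"
```

```text
bar L edge [ 0.57683503 -0.04989994  0.116     ] [0.58647157 0.03034187 0.116     ] 83.15193731617124
bar R edge [ 0.56509272 -0.05016678  0.116     ] [0.57460002 0.02521625 0.116     ] 82.81181351202943
wing [ 0.50840687 -0.00475955  0.12      ] -96.28927441922662
[ 0.6254032  -0.07226013  0.0305    ]
[0.63939836 0.02227276 0.0305    ]
```

```bash
Z='python3 -m crank'
$Z '{"travel":[[0.0025,-0.034,0],[0.0025,-0.034,0],[0,0,0.03],[0,0,0.03],[0,0,0]],"turn":[0,2.3,0,0,0],"gripper":[0.045,0.045,0.045,0.045,0.045]}' 
python3 -c "
from h import *
print(tool([.577,-.012,.093]))"
```

```text
clock: 9.23
tool_pos: [0.5723, -0.0126, 0.116]
tcp_rot: [[-0.122, -0.992, -0.014], [-0.993, 0.122, -0.001], [0.003, 0.014, -1.0]]
contact_force: [-0.0, 0.6, -1.8]
gripper_width: 0.528
grasp_force: 0.0
[-0.0012653  -0.00491931  0.02291935]
```

```bash
Z='python3 -m crank'
$Z '{"travel":[[0,0,0.02],[0,0,0.013],[0,0,0],[0,0,0],[0,0,0]],"turn":[0,0,0,0,0],"gripper":[0.045,0.045,0.045,0.045,0.045]}' 
$Z '{"travel":[[0,0,0],[0,0,0],[0,0,0],[0,0,0],[0,0,0]],"turn":[0,0,0,0,0],"gripper":[0,0,0,0,0]}'
```

```text
clock: 9.65
tool_pos: [0.5766, -0.0125, 0.0939]
tcp_rot: [[-0.121, -0.993, 0.002], [-0.993, 0.121, -0.0], [-0.0, -0.002, -1.0]]
contact_force: [-0.3, -0.4, 0.2]
gripper_width: 0.526
grasp_force: 0.0
clock: 10.07
tool_pos: [0.5771, -0.0124, 0.0937]
tcp_rot: [[-0.121, -0.993, 0.003], [-0.993, 0.121, 0.0], [-0.0, -0.003, -1.0]]
contact_force: [2.0, 0.4, 4.8]
gripper_width: 0.123
grasp_force: 59.9
```

```bash
Z='python3 -m crank'
$Z '{"travel":[[0,0,-0.008],[0,0,-0.015],[0,0,-0.02],[0,0,-0.02],[0,0,-0.02]],"turn":[0,0,0,0,0],"gripper":[0,0,0,0,0]}' 
$Z '{"travel":[[0,0,-0.02],[0,0,0],[0,0,0]],"turn":[0,0,0],"gripper":[0,0,0]}' 
python3 -c "
from h import *
print(tool([.5755,-.307,.10]))"
```

```text
clock: 10.48
tool_pos: [0.5744, -0.0124, 0.1736]
tcp_rot: [[-0.121, -0.993, -0.006], [-0.993, 0.121, -0.0], [0.001, 0.006, -1.0]]
contact_force: [0.5, 0.8, -6.5]
gripper_width: 0.122
grasp_force: 58.8
clock: 10.73
tool_pos: [0.5757, -0.0122, 0.1942]
tcp_rot: [[-0.121, -0.993, -0.002], [-0.993, 0.121, 0.001], [-0.001, 0.002, -1.0]]
contact_force: [-0.4, -0.0, -7.5]
gripper_width: 0.123
grasp_force: 58.8
[ 0.29274994 -0.03579857  0.0939655 ]
```

```bash
Z='python3 -m crank'
$Z '{"travel":[[0.015,-0.0018,0],[0.0278,-0.0034,0],[0.0278,-0.0034,0],[0.0278,-0.0034,0],[0.0278,-0.0034,0]],"turn":[0,0,0,0,0],"gripper":[0,0,0,0,0]}' |grep -E "pos|width"
$Z '{"travel":[[0.0278,-0.0034,0],[0.0278,-0.0034,0],[0.0278,-0.0034,0],[0.0278,-0.0034,0],[0.0278,-0.0034,0]],"turn":[0,0,0,0,0],"gripper":[0,0,0,0,0]}' |grep -E "pos|width"
$Z '{"travel":[[0.0277,-0.0034,0],[0,0,0.03],[0,0,0.03],[0,0,0],[0,0,0]],"turn":[0,0,-1.2,0,0],"gripper":[0,0,0,0,0]}' 
python3 -c "
from h import *
print(tool([.5755,-.307,.0427]))
g=cam('top');cv2.imwrite('pics/t2.png',crop(g,270,180,510,330,3.3))"
```

```text
tool_pos: [0.5746, -0.1402, 0.1916]
gripper_width: 0.122
tool_pos: [0.5748, -0.2802, 0.1913]
gripper_width: 0.133
clock: 11.98
tool_pos: [0.5737, -0.3067, 0.1303]
tcp_rot: [[-0.101, -0.995, -0.009], [-0.995, 0.101, 0.003], [-0.002, 0.01, -1.0]]
contact_force: [0.6, -0.7, -6.2]
gripper_width: 0.122
grasp_force: 63.8
[ 0.00032001 -0.00270422  0.0875646 ]
```

View pics/t2.png

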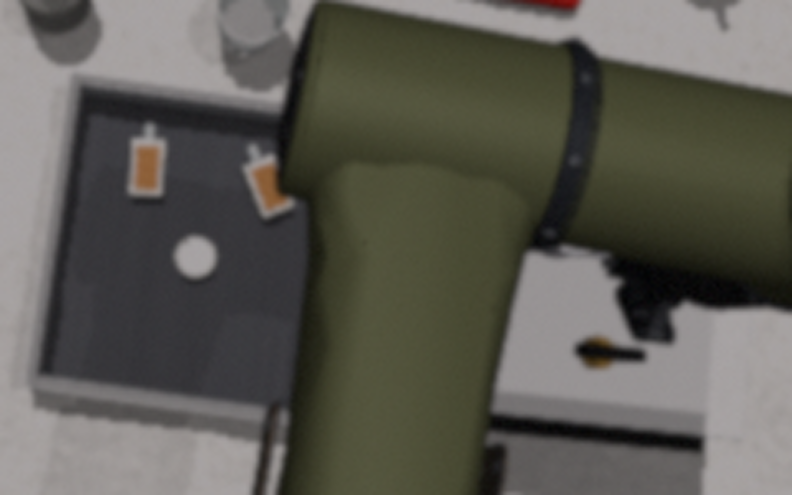

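The top view shows two housings in the chamber, at (147,166) and (268,186), with their stubs pointing up (+x), and the logger at (195,257). The lid is over the mat.

```bash
Z='python3 -m crank'
$Z '{"travel":[[0,0,0.025],[0,0,0.025],[0,0,0.015],[0,0,0.007],[0,0,0]],"turn":[0,0,0,0,0],"gripper":[0,0,0,0,0]}' 
$Z '{"travel":[[0,0,0.006],[0,0,0.006],[0,0,0.005],[0,0,0]],"turn":[0,0,0,0],"gripper":[0,0,0,0]}' 
$Z '{"travel":[[0,0,0.002],[0,0,0],[0,0,0]],"turn":[0,0,0],"gripper":[0,0,0]}' 

```

```text
clock: 12.45
tool_pos: [0.5761, -0.3072, 0.0631]
tcp_rot: [[-0.1, -0.995, -0.001], [-0.995, 0.1, -0.0], [0.0, 0.001, -1.0]]
contact_force: [-0.4, 0.8, -6.8]
gripper_width: 0.123
grasp_force: 63.7
clock: 12.78
tool_pos: [0.5758, -0.3073, 0.0455]
tcp_rot: [[-0.1, -0.995, -0.001], [-0.995, 0.1, 0.001], [-0.001, 0.001, -1.0]]
contact_force: [-0.7, 0.3, -7.3]
gripper_width: 0.126
grasp_force: 63.7
clock: 13.03
tool_pos: [0.5763, -0.3077, 0.0446]
tcp_rot: [[-0.1, -0.995, 0.0], [-0.995, 0.1, -0.0], [0.0, -0.0, -1.0]]
contact_force: [-0.3, 0.1, -7.2]
gripper_width: 0.127
grasp_force: 63.7
```

```bash
Z='python3 -m crank'
$Z '{"travel":[[0,0,0.002],[0,0,0.001],[0,0,0]],"turn":[0,0,0],"gripper":[0,0,0]}' 
$Z '{"travel":[[0,0,0.001],[0,0,0],[0,0,0]],"turn":[0,0,0],"gripper":[0,0,0]}' 

```

```text
clock: 13.28
tool_pos: [0.5766, -0.3079, 0.0428]
tcp_rot: [[-0.1, -0.995, 0.001], [-0.995, 0.1, -0.001], [0.001, -0.002, -1.0]]
contact_force: [-0.8, 1.7, -0.1]
gripper_width: 0.126
grasp_force: 64.7
clock: 13.53
tool_pos: [0.5767, -0.3079, 0.0428]
tcp_rot: [[-0.1, -0.995, 0.002], [-0.995, 0.1, -0.001], [0.001, -0.002, -1.0]]
contact_force: [-4.6, 3.7, 4.6]
gripper_width: 0.127
grasp_force: 65.4
```

```bash
Z='python3 -m crank'
$Z '{"travel":[[0,0,0],[0,0,0],[0,0,0],[0,0,-0.01],[0,0,-0.03]],"turn":[0,0,0,0,0],"gripper":[0.045,0.045,0.045,0.045,0.045]}' >/dev/null
$Z '{"travel":[[0,0,-0.035],[0,0,-0.035],[0,0,-0.035],[0,0,-0.03],[0,0,0]],"turn":[0,0,0,0,0],"gripper":[0.06,0.06,0.06,0.06,0.06]}'
$Z '{"travel":[[-0.038,0,0],[-0.038,0,0],[-0.038,0,0],[-0.038,0,0],[-0.038,0,0]],"turn":[0,0,0,0,0],"gripper":[0.06,0.06,0.06,0.06,0.06]}' >/dev/null
$Z '{"travel":[[-0.036,0,0],[-0.036,0,0],[0,0,0],[0,0,0],[0,0,0]],"turn":[0,0,0,0,0],"gripper":[0.06,0.06,0.06,0.06,0.06]}'
python3 - <<'E'
from h import *
g=cam('top');im=g['img'];cv2.imwrite('pics/t3.png',crop(g,270,180,510,330,3.3))
w=cam('wrist');cv2.imwrite('pics/w4.png',w['img'][:,:,::-1])
for f in(g,w):
  hsv=cv2.cvtColor(f['img'],cv2.COLOR_RGB2HSV);m=cv2.inRange(hsv,(5,90,80),(22,255,255))
  for c in cv2.findContours(m,0,2)[0]:
    if cv2.contourArea(c)<20: continue
    (x,y),wh,a=cv2.minAreaRect(c); b=cv2.boxPoints(((x,y),wh,a));P=np.array([onz(f,*p,.0305) for p in b])
    e=[P[1]-P[0],P[2]-P[1]];L=max(e,key=np.linalg.norm);print(f['n'],(round(x),round(y)),onz(f,x,y,.0305)[:2].round(4),np.linalg.norm(e,axis=1).round(4),np.degrees(np.arctan2(L[1],L[0])).round(1))
E
```

```text
clock: 14.37
tool_pos: [0.578, -0.3093, 0.2253]
tcp_rot: [[-0.101, -0.995, 0.012], [-0.995, 0.101, -0.006], [0.005, -0.012, -1.0]]
contact_force: [-0.5, 0.4, 1.8]
gripper_width: 0.703
grasp_force: 0.0
clock: 15.2
tool_pos: [0.6026, -0.0469, 0.2159]
tcp_rot: [[-0.1, -0.995, 0.001], [-0.995, 0.1, -0.0], [0.0, -0.001, -1.0]]
contact_force: [0.1, -0.9, 0.0]
gripper_width: 0.706
grasp_force: 0.0
top (160, 164) [0.8104 0.4162] [0.2333 0.1228] -89.3
wrist (290, 284) [0.642  0.0229] [0.0328 0.017 ] 174.2
wrist (292, 193) [ 0.6282 -0.0711] [0.033  0.0172] -157.8
```

View pics/t3.png

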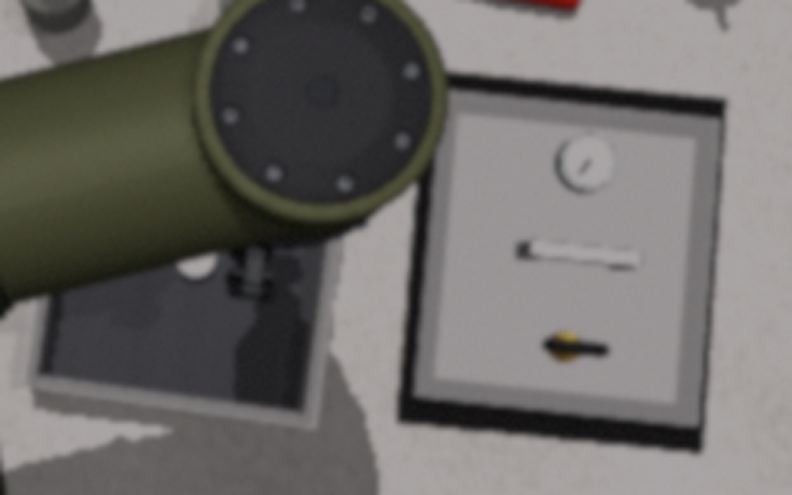

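The lid lies flat, right way up and fully on the mat. Its corners are near (440,88), (722,115), (700,428) and (412,400). I'll check the centring numerically.

```bash
python3 - <<'E'
from h import *
f=cam("top")
T=lambda u,v,z:onz(f,270+(u+.5)/3.3-.5,180+(v+.5)/3.3-.5,z)
P=np.array([T(*p,.021) for p in((440,88),(722,115),(700,428),(412,400))]);print(P.mean(0),[np.linalg.norm(P[i]-P[i-1]).round(3) for i in range(4)],P.round(3).tolist())
print("handle",(T(525,241,.065)+T(637,257,.065))/2,"gauge",T(585,162,.052),"tap",T(572,347,.069))
print(tool([.642,.0225,.011]))
E
```

```text
[ 0.57679189 -0.30570728  0.021     ] [np.float64(0.243), np.float64(0.221), np.float64(0.243), np.float64(0.222)] [[0.707, -0.207, 0.021], [0.688, -0.427, 0.021], [0.446, -0.405, 0.021], [0.466, -0.184, 0.021]]
handle [ 0.57986781 -0.30262764  0.065     ] gauge [ 0.6465944  -0.31043812  0.052     ] tap [ 0.50725786 -0.2937225   0.069     ]
[-0.07421698 -0.03211275  0.20455971]
```

```bash
Z='python3 -m crank'
$Z '{"travel":[[0,0,0],[0,0,0],[0,0,0],[0,0,0],[0,0,0]],"turn":[-7,-7,-7,-7,-7],"gripper":[0.05,0.05,0.05,0.05,0.05]}' >/dev/null
$Z '{"travel":[[0,0,0],[0,0,0],[0,0,0],[0,0,0],[0,0,0]],"turn":[-7,-7,-7,-7,-7],"gripper":[0.05,0.05,0.05,0.05,0.05]}' >/dev/null
$Z '{"travel":[[0,0,0],[0,0,0],[0,0,0],[0,0,0],[0,0,0]],"turn":[-7,-7,-5.9,0,0],"gripper":[0.05,0.05,0.05,0.05,0.05]}'
python3 - <<'E'
from h import *
print(observe()['q'],tool([.642,.0225,.014]))
f=cam('wrist')
hsv=cv2.cvtColor(f['img'],cv2.COLOR_RGB2HSV);m=cv2.inRange(hsv,(5,90,80),(22,255,255))
for c in cv2.findContours(m,0,2)[0]:
    if cv2.contourArea(c)<100: continue
    (x,y),wh,a=cv2.minAreaRect(c); b=cv2.boxPoints(((x,y),wh,a));P=np.array([onz(f,*p,.0305) for p in b])
    e=[P[1]-P[0],P[2]-P[1]];L=max(e,key=np.linalg.norm);print((round(x),round(y)),onz(f,x,y,.0305)[:2].round(4),np.linalg.norm(e,axis=1).round(4),np.degrees(np.arctan2(L[1],L[0])).round(1))
E
```

```text
clock: 16.6
tool_pos: [0.6024, -0.0478, 0.2154]
tcp_rot: [[0.994, -0.107, 0.0], [-0.107, -0.994, -0.0], [0.0, 0.0, -1.0]]
contact_force: [-0.3, -0.1, -0.5]
gripper_width: 0.585
grasp_force: 0.0
[ 2.52155116e-01  5.03593109e-02  6.63819676e-02  1.53655698e-04
 -1.58682433e+00  1.21185038e+00] [ 0.03185097 -0.07411144  0.20134849]
(576, 275) [ 0.513  -0.2986] [0.0323 0.0159] -96.1
(344, 186) [ 0.6286 -0.071 ] [0.0164 0.0333] -158.2
(242, 182) [0.6422 0.0228] [0.017  0.0338] 177.0
```

```bash
Z='python3 -m crank'
$Z '{"travel":[[0.016,-0.037,0],[0.016,-0.037,0],[0,0,0.04],[0,0,0.04],[0,0,0.04]],"turn":[-1,0,0,0,0],"gripper":[0.05,0.05,0.05,0.05,0.05]}' 
$Z '{"travel":[[0,0,0.035],[0,0,0.03],[0,0,0.016],[0,0,0],[0,0,0]],"turn":[0,0,0,0,0],"gripper":[0.05,0.05,0.05,0.05,0.05]}' 
$Z '{"travel":[[0,0,0],[0,0,0],[0,0,0],[0,0,0],[0,0,0]],"turn":[0,0,0,0,0],"gripper":[0,0,0,0,0]}'
python3 -c "
from h import *
print(tool([.642,.0225,.014]))"
```

```text
clock: 17.07
tool_pos: [0.6416, 0.0244, 0.0941]
tcp_rot: [[0.996, -0.087, 0.001], [-0.087, -0.996, 0.001], [0.001, -0.001, -1.0]]
contact_force: [0.2, -0.2, -0.5]
gripper_width: 0.586
grasp_force: 0.0
clock: 17.48
tool_pos: [0.6411, 0.0233, 0.0143]
tcp_rot: [[0.996, -0.087, -0.001], [-0.087, -0.996, -0.001], [-0.001, 0.001, -1.0]]
contact_force: [-0.2, 0.3, 1.3]
gripper_width: 0.589
grasp_force: 0.0
clock: 17.9
tool_pos: [0.6425, 0.024, 0.0167]
tcp_rot: [[0.996, -0.085, 0.004], [-0.085, -0.996, 0.0], [0.003, -0.001, -1.0]]
contact_force: [-1.7, -0.2, 5.6]
gripper_width: 0.289
grasp_force: 62.8
[-0.00036513  0.00151367  0.00273454]
```

```bash
Z='python3 -m crank'
$Z '{"travel":[[0,0,-0.02],[0,0,-0.04],[0,0,-0.04],[0,0,-0.04],[0,0,-0.04]],"turn":[0,0,0,0,0],"gripper":[0,0,0,0,0]}' 
$Z '{"travel":[[0,0,-0.04],[0,0,-0.04],[0,0,-0.02],[-0.0106,-0.0353,0],[-0.0106,-0.0353,0]],"turn":[0,0,0,0,0],"gripper":[0,0,0,0,0]}' 
$Z '{"travel":[[-0.0106,-0.0353,0],[-0.0106,-0.0353,0],[-0.0106,-0.0353,0],[-0.0106,-0.0353,0],[0,0,0]],"turn":[0,0,0,0,0],"gripper":[0,0,0,0,0]}' 
python3 - <<'E'
from h import *
f=cam('wrist');cv2.imwrite('pics/w5.png',f['img'][:,:,::-1]);print(observe()['q'])
E
```

```text
clock: 18.32
tool_pos: [0.6408, 0.0238, 0.1965]
tcp_rot: [[0.996, -0.085, 0.0], [-0.085, -0.996, 0.0], [0.0, -0.0, -1.0]]
contact_force: [0.5, 0.9, -0.9]
gripper_width: 0.281
grasp_force: 61.9
clock: 18.73
tool_pos: [0.6265, 0.0955, 0.2968]
tcp_rot: [[0.996, -0.089, 0.004], [-0.089, -0.996, 0.002], [0.004, -0.002, -1.0]]
contact_force: [-0.3, 0.9, -2.7]
gripper_width: 0.286
grasp_force: 62.0
clock: 19.15
tool_pos: [0.5939, 0.2459, 0.2931]
tcp_rot: [[0.997, -0.079, -0.002], [-0.079, -0.997, 0.001], [-0.002, -0.001, -1.0]]
contact_force: [1.6, -0.4, -2.2]
gripper_width: 0.288
grasp_force: 62.0
[ 6.98960806e-01  1.72377200e-01  3.41094196e-01 -1.02934312e-03
 -1.74055030e+00  7.91091943e-01]
```

View pics/w5.png

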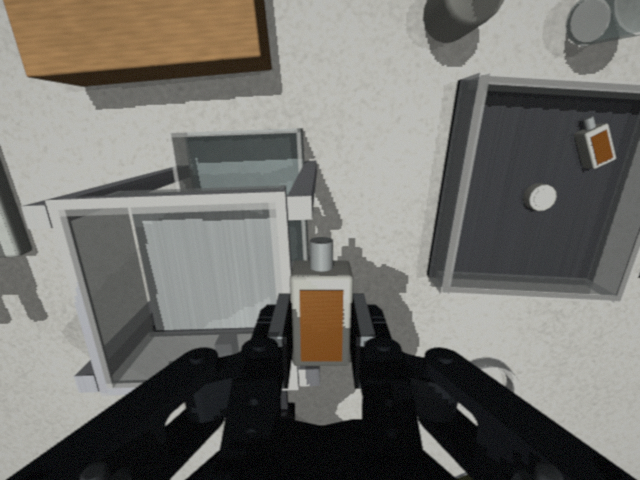

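The wrist view shows the housing held straight, with its stub forward. The bin rim has corners near (48,203), (288,192) and (103,392), and the chamber still holds the second housing and the logger.

```bash
python3 - <<'E'
from h import *
f=cam('wrist')
a,b,c=[onz(f,*p,.235) for p in((48,203),(288,192),(103,392))];print(a,b,c)
print(np.linalg.norm(a-b),np.linalg.norm(a-c),'centre',(b+c)/2,np.degrees(np.arctan2(*(a-c)[1::-1])),np.degrees(np.arctan2(*(a-b)[1::-1]))-90)
print(tool([.575,.348,.195]))
E
```

```text
[0.64563215 0.40062192 0.235     ] [0.64075218 0.25961213 0.235     ] [0.50987189 0.40578392 0.235     ]
0.1410942097512754 0.13585836827078468 centre [0.57531203 0.33269803 0.235     ] -2.177503205487428 -1.9820642077051076
[-0.02875693 -0.1042669   0.09892965]
```

```bash
Z='python3 -m crank'
$Z '{"travel":[[-0.0098,-0.035,0],[-0.0098,-0.035,0],[-0.0098,-0.035,0],[0,0,0.03],[0,0,0.03]],"turn":[0,0,0,0,0],"gripper":[0,0,0,0,0]}' 
$Z '{"travel":[[0,0,0.025],[0,0,0.012],[0,0,0],[0,0,0],[0,0,0]],"turn":[0,0,0,0,0],"gripper":[0,0,0,0,0]}' 
python3 -c "
from h import *
print(tool([.575,.348,.195]))"
```

```text
clock: 19.67
tool_pos: [0.5759, 0.3487, 0.2354]
tcp_rot: [[0.996, -0.084, 0.003], [-0.084, -0.996, 0.003], [0.003, -0.003, -1.0]]
contact_force: [0.5, 0.6, -2.1]
gripper_width: 0.284
grasp_force: 62.0
clock: 20.08
tool_pos: [0.5765, 0.3471, 0.2001]
tcp_rot: [[0.996, -0.086, 0.003], [-0.086, -0.996, 0.002], [0.003, -0.002, -1.0]]
contact_force: [0.3, 0.9, 0.6]
gripper_width: 0.283
grasp_force: 61.9
[-0.00158745 -0.00079744  0.00511177]
```

```bash
Z='python3 -m crank'
$Z '{"travel":[[0,0,0],[0,0,0],[0,0,0],[0,0,-0.02],[0,0,-0.03]],"turn":[0,0,0,0,0],"gripper":[0.037,0.037,0.037,0.037,0.037]}' 
$Z '{"travel":[[0,0,-0.03],[0,0,-0.03],[0.008,0.0374,0],[0.008,0.0374,0],[0.008,0.0374,0]],"turn":[0,0,0,0,0],"gripper":[0.037,0.037,0.05,0.05,0.05]}' >/dev/null
$Z '{"travel":[[0.008,0.0374,0],[0.008,0.0374,0],[0.008,0.0374,0],[0.008,0.0374,0],[0.008,0.0374,0]],"turn":[0,0,0,0,0],"gripper":[0.05,0.05,0.05,0.05,0.05]}' >/dev/null
$Z '{"travel":[[0.008,0.0374,0],[0.008,0.0374,0],[0.008,0.0374,0.03],[0,0,0.03],[0,0,0]],"turn":[-6.75,-6.75,-6.75,-6.75,0],"gripper":[0.05,0.05,0.05,0.05,0.05]}'
cat > amber.py <<'E'
from h import *
f=cam('wrist')
hsv=cv2.cvtColor(f['img'],cv2.COLOR_RGB2HSV);m=cv2.inRange(hsv,(5,90,80),(22,255,255))
for c in cv2.findContours(m,0,2)[0]:
    if cv2.contourArea(c)<100: continue
    (x,y),wh,a=cv2.minAreaRect(c); b=cv2.boxPoints(((x,y),wh,a));P=np.array([onz(f,*p,.0305) for p in b])
    e=[P[1]-P[0],P[2]-P[1]];L=max(e,key=np.linalg.norm);p=onz(f,x,y,.0305);print((round(x),round(y)),p[:2].round(4),np.linalg.norm(e,axis=1).round(4),np.degrees(np.arctan2(L[1],L[0])).round(1),tool([p[0],p[1],.015]).round(4))
E
python3 amber.py
```

```text
clock: 20.5
tool_pos: [0.5743, 0.3469, 0.2444]
tcp_rot: [[0.996, -0.084, -0.005], [-0.084, -0.996, -0.004], [-0.005, 0.004, -1.0]]
contact_force: [-0.6, 0.3, 0.2]
gripper_width: 0.435
grasp_force: 0.0
clock: 21.75
tool_pos: [0.6376, -0.0631, 0.2443]
tcp_rot: [[0.926, 0.378, -0.01], [0.378, -0.926, 0.001], [-0.009, -0.005, -1.0]]
contact_force: [1.0, 1.8, -3.6]
gripper_width: 0.584
grasp_force: 0.0
(326, 218) [ 0.6287 -0.0711] [0.0156 0.0325] -157.1 [-0.0104  0.0051  0.233 ]
```

```bash
Z='python3 -m crank'
$Z '{"travel":[[-0.0105,0.004,0.035],[0,0,0.035],[0,0,0.035],[0,0,0],[0,0,0]],"turn":[-0.5,0,0,0,0],"gripper":[0.05,0.05,0.05,0.05,0.05]}' 
python3 -c "
from h import *
print(tool([.6287,-.0711,.015]))"
```

```text
clock: 22.22
tool_pos: [0.6312, -0.0689, 0.1479]
tcp_rot: [[0.923, 0.384, -0.001], [0.384, -0.923, -0.001], [-0.001, 0.001, -1.0]]
contact_force: [0.2, -0.4, 1.0]
gripper_width: 0.582
grasp_force: 0.0
[-0.00298124  0.00091859  0.13288477]
```

```bash
Z='python3 -m crank'
$Z '{"travel":[[-0.003,0.001,0.03],[0,0,0.03],[0,0,0.03],[0,0,0.03],[0,0,0.012]],"turn":[0,0,0,0,0],"gripper":[0.05,0.05,0.05,0.05,0.05]}' 
$Z '{"travel":[[0,0,0],[0,0,0],[0,0,0],[0,0,0],[0,0,0]],"turn":[0,0,0,0,0],"gripper":[0.05,0,0,0,0]}'
$Z '{"travel":[[0,0,0],[0,0,-0.02],[0,0,-0.04],[0,0,-0.04],[0,0,-0.04]],"turn":[0,0,0,0,0],"gripper":[0,0,0,0,0]}' 
$Z '{"travel":[[0,0,-0.04],[0,0,-0.04],[0,0,-0.04],[0,0,-0.02],[0,0,0]],"turn":[0,0,6.5,6.5,0],"gripper":[0,0,0,0,0]}' 
$Z '{"travel":[[0,0,0],[0,0,0],[0,0,0]],"turn":[6.5,6.5,0],"gripper":[0,0,0]}' 
python3 -c "
from h import *
print(tool([.575,.308,.28]))
f=cam('wrist');cv2.imwrite('pics/w6.png',f['img'][:,:,::-1])"
```

```text
clock: 22.63
tool_pos: [0.6295, -0.0709, 0.0148]
tcp_rot: [[0.923, 0.384, 0.0], [0.384, -0.923, -0.0], [0.0, 0.0, -1.0]]
contact_force: [-0.5, 0.3, -1.0]
gripper_width: 0.585
grasp_force: 0.0
clock: 23.05
tool_pos: [0.6314, -0.0715, 0.019]
tcp_rot: [[0.923, 0.385, 0.006], [0.385, -0.923, -0.0], [0.006, 0.003, -1.0]]
contact_force: [-1.2, 1.3, 7.3]
gripper_width: 0.285
grasp_force: 62.5
clock: 23.47
tool_pos: [0.6288, -0.0719, 0.1582]
tcp_rot: [[0.923, 0.385, 0.002], [0.385, -0.923, -0.0], [0.001, 0.001, -1.0]]
contact_force: [1.8, -0.5, 0.3]
gripper_width: 0.28
grasp_force: 61.6
clock: 23.88
tool_pos: [0.63, -0.0725, 0.304]
tcp_rot: [[0.987, 0.161, 0.013], [0.161, -0.987, -0.0], [0.013, 0.002, -1.0]]
contact_force: [-0.1, -1.1, 0.4]
gripper_width: 0.286
grasp_force: 61.6
clock: 24.13
tool_pos: [0.6288, -0.0717, 0.2959]
tcp_rot: [[0.998, -0.063, 0.002], [-0.063, -0.998, 0.0], [0.002, -0.0, -1.0]]
contact_force: [-0.7, -0.3, -0.2]
gripper_width: 0.279
grasp_force: 61.6
[-0.07746469 -0.37559821  0.01592443]
```

View pics/w6.png

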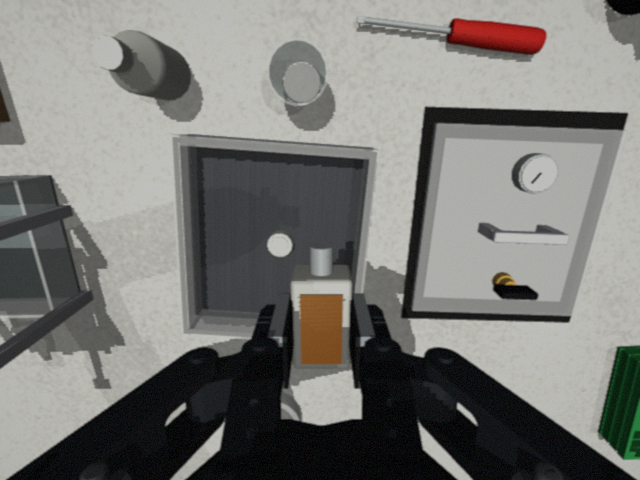

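The second housing is held straight. The chamber now holds only the logger, at (280,245).

```bash
Z='python3 -m crank'
$Z '{"travel":[[-0.0078,-0.0375,0],[-0.0078,-0.0375,0],[-0.0078,-0.0375,0],[-0.0078,-0.0375,0],[-0.0078,-0.0375,0]],"turn":[0,0,0,0,0],"gripper":[0,0,0,0,0]}' |grep -E "pos|width"
$Z '{"travel":[[-0.0078,-0.0375,0],[-0.0078,-0.0375,0],[-0.0078,-0.0375,0],[-0.0078,-0.0375,0],[-0.0078,-0.0375,0]],"turn":[0,0,0,0,0],"gripper":[0,0,0,0,0]}' |grep -E "pos|width"
$Z '{"travel":[[0,0,0.03],[0,0,0.03],[0,0,0.025],[0,0,0.01],[0,0,0]],"turn":[0,0,0,0,0],"gripper":[0,0,0,0,0]}' 
$Z '{"travel":[[0,0,0],[0,0,0],[0,0,0],[0,0,-0.02],[0,0,-0.03]],"turn":[0,0,0,0,0],"gripper":[0.037,0.037,0.037,0.037,0.037]}' 
$Z '{"travel":[[0,0,-0.035],[0,0,-0.035],[-0.04,0,-0.035],[-0.04,0,-0.02],[-0.04,0,0]],"turn":[0,0,0,0,0],"gripper":[0.04,0.04,0.04,0.04,0.04]}' 
$Z '{"travel":[[-0.04,0,0],[-0.02,0,0],[0,0,0]],"turn":[0,0,0],"gripper":[0.04,0.04,0.04]}' 
python3 -c "
from h import *
print(observe()['q'])
f=cam('wrist');cv2.imwrite('pics/w7.png',f['img'][:,:,::-1])"
```

```text
tool_pos: [0.6003, 0.1193, 0.2954]
gripper_width: 0.286
tool_pos: [0.5723, 0.309, 0.2954]
gripper_width: 0.281
clock: 25.43
tool_pos: [0.5722, 0.3067, 0.1975]
tcp_rot: [[0.998, -0.056, -0.003], [-0.056, -0.998, -0.003], [-0.003, 0.003, -1.0]]
contact_force: [-0.3, -0.4, -0.3]
gripper_width: 0.282
grasp_force: 61.5
clock: 25.85
tool_pos: [0.5723, 0.3074, 0.2485]
tcp_rot: [[0.998, -0.057, -0.003], [-0.057, -0.998, -0.001], [-0.003, 0.002, -1.0]]
contact_force: [0.3, 1.0, 0.5]
gripper_width: 0.43
grasp_force: 0.0
clock: 26.27
tool_pos: [0.4651, 0.3128, 0.3726]
tcp_rot: [[0.998, -0.061, 0.008], [-0.061, -0.998, 0.006], [0.007, -0.006, -1.0]]
contact_force: [0.0, 1.3, 1.9]
gripper_width: 0.465
grasp_force: 0.0
clock: 26.52
tool_pos: [0.4023, 0.3167, 0.3707]
tcp_rot: [[0.998, -0.055, 0.005], [-0.055, -0.998, 0.007], [0.005, -0.007, -1.0]]
contact_force: [0.6, -1.0, 0.1]
gripper_width: 0.467
grasp_force: 0.0
[ 1.06156608e+00 -1.39460214e-01  1.69073952e-01  9.48703171e-04
 -1.87092566e+00  4.54242253e-01]
```

View pics/w7.png

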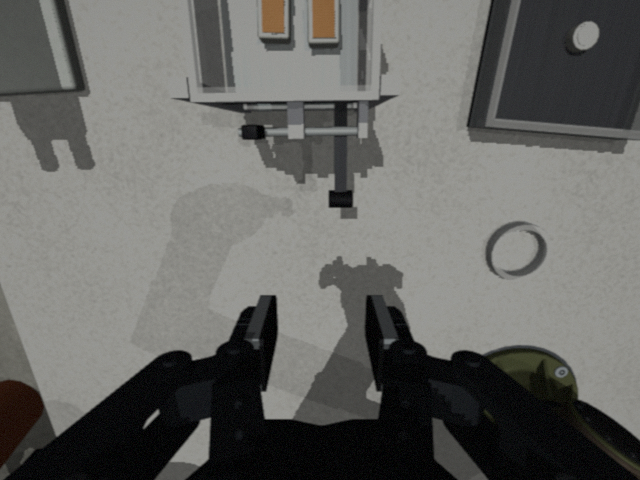

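Both housings lie in the hopper, at (275,18) and (323,20). The bolt grip is at (253,132), the rod ends near (368,132), the roller is at (341,199) and the lever arm runs straight up from it.

```bash
python3 - <<'E'
from h import *
f=cam('wrist');t=cam('top');im=f['img'].astype(int)
m=(im.max(2)<38).astype(np.uint8)
for n,(x0,y0,x1,y1) in dict(roller=(320,180,365,220),bolt=(232,118,270,148)).items():
    ys,xs=np.nonzero(m[y0:y1,x0:x1]);print(n,xs.min()+x0,xs.max()+x0,ys.min()+y0,ys.max()+y0,xs.mean()+x0,ys.mean()+y0)
print('roller',onz(f,341,199,.169),'bolt',onz(f,253,132,.213))
print('rod',onz(f,262,132,.19),onz(f,365,131,.19),'arm',onz(f,341,110,.169),onz(f,341,188,.169))
a,b=onz(f,190,94,.235),onz(f,380,94,.235);print('rimfront',a,b)
mt=(t['img'].max(2)<38).astype(np.uint8)
for n,(x0,y0,x1,y1) in dict(roller=(176,318,198,334),bolt=(138,288,158,303)).items():
    ys,xs=np.nonzero(mt[y0:y1,x0:x1]);print('top',n,xs.min()+x0,xs.max()+x0,ys.min()+y0,ys.max()+y0) if len(xs) else print('none')
E
```

```text
roller 329 351 192 208 340.54022988505744 200.117816091954
bolt 242 264 126 140 252.59060402684563 133.45302013422818
roller [0.41644169 0.29811559 0.169     ] bolt [0.48442317 0.36990324 0.213     ]
rod [0.48411326 0.36639119 0.19      ] [0.47985738 0.27550283 0.19      ] arm [0.4993991  0.29492485 0.169     ] [0.42739756 0.2976942  0.169     ]
rimfront [0.51353625 0.40908877 0.235     ] [0.50558482 0.26910207 0.235     ]
top roller 181 191 322 328
top bolt 144 153 293 296
```

```bash
Z='python3 -m crank'
$Z '{"travel":[[0,0,0],[0,0,0],[0,0,0],[0,0,0],[0,0,0]],"turn":[7,7,7,7,7],"gripper":[0.03,0.03,0.03,0.03,0.03]}' >/dev/null
$Z '{"travel":[[0,0,0],[0,0,0],[0,0,0],[0,0,0],[0,0,0]],"turn":[7,7,7,7,7],"gripper":[0.03,0.03,0.03,0.03,0.03]}' >/dev/null
$Z '{"travel":[[0,0,0],[0,0,0],[0,0,0],[0,0,0],[0,0,0]],"turn":[7,7,5.5,0,0],"gripper":[0.03,0.03,0.03,0.03,0.03]}'
python3 -c "
from h import *
print(tool([.484,.371,.184]))"
```

```text
clock: 27.92
tool_pos: [0.4055, 0.3169, 0.3656]
tcp_rot: [[-0.048, -0.999, -0.0], [-0.999, 0.048, -0.001], [0.001, 0.0, -1.0]]
contact_force: [-0.6, 1.1, 0.3]
gripper_width: 0.351
grasp_force: 0.0
[-0.05789796 -0.07580857  0.18157868]
```

```bash
Z='python3 -m crank'
$Z '{"travel":[[-0.029,-0.038,0.03],[-0.029,-0.038,0.03],[0,0,0.035],[0,0,0],[0,0,0]],"turn":[0,0,0,0,0],"gripper":[0.03,0.03,0.03,0.03,0.03]}'
python3 - <<'E'
from h import *
f=cam('wrist');R=observe()['tcp_rot']
c=np.array([.484,.371,.215]);hx=np.array([.9989,-.0471,0]);hy=np.array([.0471,.9989,0])
for s in((-1,-1),(-1,1),(1,1),(1,-1)): print('pred top corner',proj(f,c+s[0]*.006*hx+s[1]*.007*hy).round(1),'bottom',proj(f,c+s[0]*.006*hx+s[1]*.007*hy-[0,0,.04]).round(1))
u,v=proj(f,c).round().astype(int);m=(f['img'].max(2)<38).astype(np.uint8)
n,l,st,ce=cv2.connectedComponentsWithStats(m)
for i in range(1,n):
    if 60<st[i][4] and abs(ce[i]-[u,v]).max()<90:print(st[i],ce[i])
print(tool([.484,.371,.184]))
E
```

```text
clock: 28.33
tool_pos: [0.4629, 0.3562, 0.2843]
tcp_rot: [[-0.049, -0.999, -0.003], [-0.999, 0.049, -0.005], [0.005, 0.002, -1.0]]
contact_force: [0.4, -0.7, 0.6]
gripper_width: 0.352
grasp_force: 0.0
pred top corner [299.1 269.6] bottom [302.1 249.7]
pred top corner [299.6 289. ] bottom [302.4 266.7]
pred top corner [281.6 289.1] bottom [287.  266.7]
pred top corner [280.9 269.6] bottom [286.5 249.7]
[259 230   9  66 256] [262.87109375 263.55859375]
[284 254  18  36 536] [293.15485075 272.30037313]
[-0.01536383 -0.01954543  0.10461457]
```

```bash
Z='python3 -m crank'
$Z '{"travel":[[-0.0154,-0.018,0],[0,0,0],[0,0,0]],"turn":[0,0,0],"gripper":[0.03,0.03,0.03]}'
python3 -c "
from h import *
print(tool([.4825,.371,.184]))"
```

```text
clock: 28.63
tool_pos: [0.4822, 0.3719, 0.2907]
tcp_rot: [[-0.049, -0.999, 0.004], [-0.999, 0.049, 0.004], [-0.005, -0.004, -1.0]]
contact_force: [-0.9, -0.2, 0.5]
gripper_width: 0.349
grasp_force: 0.0
[0.00138218 0.00013701 0.10673205]
```

```bash
Z='python3 -m crank'
$Z '{"travel":[[0.001,0,0.02],[0,0,0.025],[0,0,0.02],[0,0,0.015],[0,0,0]],"turn":[0,0,0,0,0],"gripper":[0.03,0.03,0.03,0.03,0.03]}'
$Z '{"travel":[[0,0,0.01],[0,0,0.012],[0,0,0],[0,0,0]],"turn":[0,0,0,0],"gripper":[0.03,0.03,0.03,0.03]}'
$Z '{"travel":[[0,0,0],[0,0,0],[0,0,0],[0,0,0],[0,0,0]],"turn":[0,0,0,0,0],"gripper":[0,0,0,0,0]}'
```

```text
clock: 29.05
tool_pos: [0.4805, 0.3701, 0.2062]
tcp_rot: [[-0.049, -0.999, -0.001], [-0.999, 0.049, 0.0], [-0.0, 0.001, -1.0]]
contact_force: [-0.9, -0.2, -1.1]
gripper_width: 0.348
grasp_force: 0.0
clock: 29.38
tool_pos: [0.4827, 0.3714, 0.1957]
tcp_rot: [[-0.048, -0.999, 0.011], [-0.999, 0.048, 0.008], [-0.008, -0.01, -1.0]]
contact_force: [-15.7, -5.0, 27.7]
gripper_width: 0.349
grasp_force: 24.8
clock: 29.8
tool_pos: [0.4835, 0.3721, 0.1929]
tcp_rot: [[-0.049, -0.999, 0.01], [-0.999, 0.049, 0.008], [-0.009, -0.01, -1.0]]
contact_force: [-3.6, 0.3, 17.5]
gripper_width: 0.126
grasp_force: 59.0
```

```bash
Z='python3 -m crank'
$Z '{"travel":[[0,0,-0.005],[0,0,-0.006],[0,0,0],[0,0,0],[0,0,0]],"turn":[0,0,0,0,0],"gripper":[0.022,0.022,0.022,0.022,0]}'
$Z '{"travel":[[0,0,0],[0,0,0],[0,0,0],[0,0,0]],"turn":[0,0,0,0],"gripper":[0,0,0,0]}'
```

```text
clock: 30.22
tool_pos: [0.4823, 0.3707, 0.1958]
tcp_rot: [[-0.05, -0.999, 0.002], [-0.999, 0.05, 0.001], [-0.001, -0.002, -1.0]]
contact_force: [18.6, -0.2, 1.8]
gripper_width: 0.129
grasp_force: 20.3
clock: 30.55
tool_pos: [0.4829, 0.3706, 0.1959]
tcp_rot: [[-0.051, -0.999, 0.003], [-0.999, 0.051, 0.001], [-0.001, -0.003, -1.0]]
contact_force: [5.8, 0.0, 1.6]
gripper_width: 0.127
grasp_force: 60.1
```

Gripped cleanly, so I'll draw the bolt (+y, which is tool −x).

```bash
Z='python3 -m crank'
$Z '{"travel":[[-0.008,0,0],[-0.01,0,0],[-0.01,0,0],[-0.008,0,0],[-0.002,0,0]],"turn":[0,0,0,0,0],"gripper":[0,0,0,0,0]}'
$Z '{"travel":[[0,0,0],[0,0,0],[0,0,0]],"turn":[0,0,0],"gripper":[0,0,0]}'
```

```text
clock: 30.97
tool_pos: [0.4844, 0.4069, 0.1957]
tcp_rot: [[-0.051, -0.999, 0.001], [-0.999, 0.051, -0.006], [0.006, -0.001, -1.0]]
contact_force: [4.4, -13.1, 3.2]
gripper_width: 0.12
grasp_force: 60.3
clock: 31.22
tool_pos: [0.4845, 0.4068, 0.1958]
tcp_rot: [[-0.051, -0.999, 0.001], [-0.999, 0.051, -0.004], [0.004, -0.001, -1.0]]
contact_force: [5.4, -7.1, 3.8]
gripper_width: 0.123
grasp_force: 60.4
```

```bash
Z='python3 -m crank'
$Z '{"travel":[[0,0,0],[0,0,0],[0,0,-0.03],[0,0,-0.035],[0,0,-0.035]],"turn":[0,0,0,0,0],"gripper":[0.03,0.03,0.03,0.03,0.03]}' >/dev/null
$Z '{"travel":[[0,0.02,0],[0,0.02,0],[0,0.02,0],[0,0,0],[0,0,0]],"turn":[-7,-7,-7,-7,-7],"gripper":[0.045,0.045,0.045,0.045,0.045]}' >/dev/null
$Z '{"travel":[[0,0,0],[0,0,0],[0,0,0],[0,0,0],[0,0,0]],"turn":[-7,-7,-7,-7,-7],"gripper":[0.045,0.045,0.045,0.045,0.045]}' >/dev/null
$Z '{"travel":[[0,0,0],[0,0,0],[0,0,0],[0,0,0],[0,0,0]],"turn":[-7,-7,-6.3,0,0],"gripper":[0.045,0.045,0.045,0.045,0.045]}'
python3 - <<'E'
from h import *
print(observe()['q'],tool([.4155,.298,.15]))
f=cam('wrist');m=(f['img'].max(2)<38).astype(np.uint8)
for n,p in dict(roller=(.4155,.298,.165),bolt=(.4857,.407,.2)).items():
    u,v=proj(f,p);print(n,u,v)
    k,l,st,ce=cv2.connectedComponentsWithStats(m)
    for i in range(1,k):
        if 60<st[i][4]<3000 and abs(ce[i]-[u,v]).max()<50:print(st[i],ce[i])
E
```

```text
clock: 32.88
tool_pos: [0.4235, 0.4047, 0.2947]
tcp_rot: [[0.999, -0.047, -0.001], [-0.047, -0.999, -0.001], [-0.001, 0.001, -1.0]]
contact_force: [0.2, 0.0, -0.0]
gripper_width: 0.525
grasp_force: 0.0
[ 1.10440190e+00  1.96108106e-02  1.79740108e-01 -7.03462826e-04
 -1.73185218e+00  4.18818210e-01] [-0.00274723  0.10686861  0.14476847]
roller 452.85910587973274 234.9216237088973
[ 436  123   38  123 1350] [456.33407407 189.48888889]
bolt 314.0367991535071 156.53885491799088
[300 148  22  21 415] [310.75180723 158.02409639]
```

```bash
Z='python3 -m crank'
$Z '{"travel":[[-0.001,0.036,0],[-0.001,0.036,0],[-0.001,0.035,0],[0,0,0.03],[0,0,0.03]],"turn":[0,0,0,0,0],"gripper":[0.045,0.045,0.045,0.045,0.045]}' >/dev/null
$Z '{"travel":[[0,0,0],[0,0,0]],"turn":[0,0],"gripper":[0.045,0.045]}'
python3 - <<'E'
from h import *
print(tool([.4155,.298,.15]))
f=cam('wrist');cv2.imwrite('pics/w8.png',f['img'][:,:,::-1])
hx=np.array([.9989,-.0471,0]);hy=np.array([.0471,.9989,0]);c=np.array([.4155,.298,.165])
for s in(-1,1):print(proj(f,c+s*.012*hy+[0,0,.009]),proj(f,c+s*.009*hx))
E
```

```text
clock: 33.52
tool_pos: [0.4157, 0.2969, 0.2345]
tcp_rot: [[0.999, -0.046, -0.002], [-0.046, -0.999, -0.003], [-0.001, 0.003, -1.0]]
contact_force: [0.3, 0.6, 0.3]
gripper_width: 0.529
grasp_force: 0.0
[-0.00011347 -0.00136401  0.08449279]
[339.19028981 262.96160534] [320.03065602 270.67588153]
[300.82224835 262.96240429] [320.02080732 244.74408238]
```

View pics/w8.png

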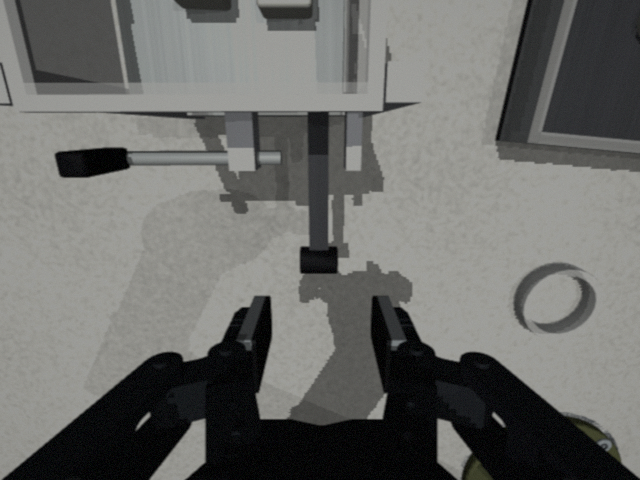

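The roller is at (319,260) as predicted. The bolt is drawn, with its rod tip at (280,158), clear of the lever at column 319.

```bash
Z='python3 -m crank'
$Z '{"travel":[[0,-0.001,0.025],[0,0,0.025],[0,0,0.02],[0,0,0.013],[0,0,0]],"turn":[0,0,0,0,0],"gripper":[0.045,0.045,0.045,0.045,0.045]}'
$Z '{"travel":[[0,0,0],[0,0,0],[0,0,0],[0,0,0],[0,0,0]],"turn":[0,0,0,0,0],"gripper":[0,0,0,0,0]}'
python3 -c "
from h import *
import numpy as np
c=observe()['tool_pos'];print(tool([.4155,.298,.15]))
p=0
for a in np.arange(0,1.25,.1):
  print(round(a,2),round(95*(1-np.cos(a)),1),round(95*np.sin(a),1))"
```

```text
clock: 33.98
tool_pos: [0.4157, 0.2985, 0.151]
tcp_rot: [[0.999, -0.045, -0.002], [-0.045, -0.999, -0.002], [-0.002, 0.002, -1.0]]
contact_force: [0.5, -0.7, -1.0]
gripper_width: 0.525
grasp_force: 0.0
clock: 34.4
tool_pos: [0.4169, 0.2985, 0.1546]
tcp_rot: [[0.999, -0.045, 0.002], [-0.045, -0.999, 0.001], [0.002, -0.001, -1.0]]
contact_force: [-0.8, -4.2, 5.2]
gripper_width: 0.271
grasp_force: 60.8
[-0.00138743  0.00053256  0.00459864]
0.0 0.0 0.0
0.1 0.5 9.5
0.2 1.9 18.9
0.3 4.2 28.1
0.4 7.5 37.0
0.5 11.6 45.5
0.6 16.6 53.6
0.7 22.3 61.2
0.8 28.8 68.1
0.9 35.9 74.4
1.0 43.7 79.9
1.1 51.9 84.7
1.2 60.6 88.5
```

```bash
Z='python3 -m crank'
$Z '{"travel":[[0.0005,0,-0.0095],[0.0014,0,-0.0094],[0.0023,0,-0.0092],[0.0033,0,-0.0089]],"turn":[0,0,0,0],"gripper":[0,0,0,0]}'|grep -vE rot
$Z '{"travel":[[0.0041,0,-0.0085],[0.005,0,-0.0081],[0.0057,0,-0.0076],[0.0065,0,-0.0069]],"turn":[0,0,0,0],"gripper":[0,0,0,0]}'|grep -vE rot
$Z '{"travel":[[0.0071,0,-0.0063],[0.0078,0,-0.0055],[0.0082,0,-0.0048],[0.0087,0,-0.0038],[0.003,0,-0.001]],"turn":[0,0,0,0,0],"gripper":[0,0,0,0,0]}'|grep -vE rot
$Z '{"travel":[[0,0,0],[0,0,0]],"turn":[0,0],"gripper":[0,0]}'
```

```text
clock: 34.73
tool_pos: [0.4233, 0.2981, 0.1879]
contact_force: [5.4, -0.0, -10.7]
gripper_width: 0.262
grasp_force: 59.2
clock: 35.07
tool_pos: [0.4443, 0.2972, 0.2193]
contact_force: [1.3, -0.6, -11.7]
gripper_width: 0.258
grasp_force: 59.2
clock: 35.48
tool_pos: [0.4793, 0.2956, 0.2406]
contact_force: [-2.9, -1.4, -10.3]
gripper_width: 0.255
grasp_force: 59.2
clock: 35.65
tool_pos: [0.4796, 0.2957, 0.2407]
tcp_rot: [[0.999, -0.045, -0.001], [-0.045, -0.999, -0.001], [-0.001, 0.001, -1.0]]
contact_force: [1.5, -1.8, -12.8]
gripper_width: 0.257
grasp_force: 59.2
```

```bash
Z='python3 -m crank'
$Z '{"travel":[[0.002,0,-0.003],[0,0,0],[0,0,0],[0,0,0],[0,0,0]],"turn":[0,0,0,0,0],"gripper":[0,0,0,0,0]}'
python3 - <<'E'
from h import *
hx=np.array([.9989,-.0471,0]);hy=np.array([.0471,.9989,0]);C=np.array([.5744,.335,0])
for n in("top","scene","wrist"):
    f=cam(n);hsv=cv2.cvtColor(f['img'],cv2.COLOR_RGB2HSV);m=cv2.inRange(hsv,(4,70,40),(24,255,255))
    print(n,"tray c",proj(f,C+.02*hx+[0,0,.025]).round(),"bin c",proj(f,C+[0,0,.19]).round())
    k,l,st,ce=cv2.connectedComponentsWithStats(m)
    for i in range(1,k):
        if 15<st[i][4]<4000:
            p=onz(f,*ce[i],.0255)-C;print(st[i],ce[i].round(),"tray-plane local",(p@hx-.02).round(3),(p@hy).round(3), f['img'][l==i].mean(0).round())
E
```

```text
clock: 36.07
tool_pos: [0.4808, 0.2956, 0.2415]
tcp_rot: [[0.999, -0.044, -0.004], [-0.044, -0.999, -0.002], [-0.004, 0.002, -1.0]]
contact_force: [3.5, -0.1, -25.8]
gripper_width: 0.258
grasp_force: 60.2
top tray c [190. 248.] bin c [168. 252.]
[496 128  11  13  38] [501. 134.] tray-plane local 0.343 -0.782 [77. 50. 38.]
[180 244   9  14  95] [184. 250.] tray-plane local -0.007 0.015 [111.  77.  49.]
[198 245   8  14 104] [202. 252.] tray-plane local -0.008 -0.029 [106.  74.  50.]
[438 281   7   4  21] [441. 282.] tray-plane local -0.051 -0.639 [96. 84. 51.]
scene tray c [474. 274.] bin c [490. 218.]
[ 152    0   68   65 3650] [186.  31.] tray-plane local -1.39 -1.085 [52. 38. 22.]
[384  14   9  60 184] [388.  38.] tray-plane local -1.41 -0.162 [56. 43. 27.]
[398  14  23  62 927] [409.  44.] tray-plane local -1.35 -0.072 [64. 47. 28.]
[217  29   7   6  18] [220.  32.] tray-plane local -1.404 -0.928 [43. 32. 23.]
[216  38   7   7  17] [219.  41.] tray-plane local -1.303 -0.91 [41. 31. 20.]
[633 193   7   8  23] [636. 197.] tray-plane local -0.331 0.515 [42. 25. 16.]
[633 201   7  10  28] [636. 205.] tray-plane local -0.296 0.503 [44. 25. 15.]
[214 239   9   9  67] [218. 243.] tray-plane local -0.058 -0.638 [94. 74. 28.]
[457 267  10  11  84] [461. 272.] tray-plane local -0.005 -0.03 [101.  63.  17.]
[476 268   8  12  79] [480. 273.] tray-plane local -0.004 0.014 [101.  63.  16.]
[104 333  19  22 134] [113. 344.] tray-plane local 0.251 -0.791 [76. 38.  9.]
[468 337   5   9  20] [470. 341.] tray-plane local 0.192 -0.04 [43. 33. 21.]
[470 344   7  10  24] [473. 349.] tray-plane local 0.211 -0.036 [43. 32. 22.]
wrist tray c [276.  92.] bin c [238. 104.]
[248  77  21  41 733] [258.  97.] tray-plane local -0.005 0.017 [141.  99.  59.]
[295  80  20  39 729] [305.  99.] tray-plane local -0.006 -0.027 [145. 103.  62.]
```

Both windows fix to the tray plane in all three views, so the batch has dropped. Next I'll close the trap by reversing the arc.

```bash
Z='python3 -m crank'
$Z '{"travel":[[-0.005,0,0.004],[-0.0087,0,0.0038],[-0.0082,0,0.0048],[-0.0078,0,0.0055],[-0.0071,0,0.0063]],"turn":[0,0,0,0,0],"gripper":[0,0,0,0,0]}'|grep -vE rot
$Z '{"travel":[[-0.0065,0,0.0069],[-0.0057,0,0.0076],[-0.005,0,0.0081],[-0.0041,0,0.0085]],"turn":[0,0,0,0],"gripper":[0,0,0,0]}'|grep -vE rot
$Z '{"travel":[[-0.0033,0,0.0089],[-0.0023,0,0.0092],[-0.0014,0,0.0094],[-0.0005,0,0.0095],[0,0,0]],"turn":[0,0,0,0,0],"gripper":[0,0,0,0,0]}'|grep -vE rot
$Z '{"travel":[[0,0,0.002],[0,0,0.002],[0,0,0]],"turn":[0,0,0],"gripper":[0,0,0]}'
```

```text
clock: 36.63
tool_pos: [0.448, 0.297, 0.226]
contact_force: [-7.2, -0.9, 13.0]
gripper_width: 0.262
grasp_force: 77.8
clock: 36.97
tool_pos: [0.4258, 0.2981, 0.2007]
contact_force: [-16.6, -5.8, 23.0]
gripper_width: 0.258
grasp_force: 85.4
clock: 37.38
tool_pos: [0.4163, 0.2985, 0.1585]
contact_force: [-15.4, -4.7, 9.1]
gripper_width: 0.257
grasp_force: 93.6
clock: 37.63
tool_pos: [0.4163, 0.2984, 0.1555]
tcp_rot: [[0.999, -0.044, 0.005], [-0.044, -0.999, 0.003], [0.005, -0.003, -1.0]]
contact_force: [-17.9, -7.3, 12.4]
gripper_width: 0.261
grasp_force: 94.7
```

```bash
Z='python3 -m crank'
$Z '{"travel":[[-0.003,0,0],[0,0,0.002],[0,0,0.002],[0,0,0]],"turn":[0,0,0,0],"gripper":[0,0,0,0]}'
$Z '{"travel":[[0,0,0.003],[0,0,0],[0,0,0]],"turn":[0,0,0],"gripper":[0,0,0]}'
```

```text
clock: 37.97
tool_pos: [0.4161, 0.2986, 0.1528]
tcp_rot: [[0.999, -0.044, 0.011], [-0.044, -0.999, 0.004], [0.011, -0.005, -1.0]]
contact_force: [-4.9, -7.7, 12.1]
gripper_width: 0.259
grasp_force: 95.0
clock: 38.22
tool_pos: [0.416, 0.2986, 0.1514]
tcp_rot: [[0.999, -0.044, 0.012], [-0.045, -0.999, 0.005], [0.011, -0.005, -1.0]]
contact_force: [-10.2, -9.2, 18.5]
gripper_width: 0.253
grasp_force: 96.0
```

```bash
Z='python3 -m crank'
$Z '{"travel":[[0,0,0],[0,0,0],[0,0,0],[0,0,-0.01],[0,0,-0.03]],"turn":[0,0,0,0,0],"gripper":[0.045,0.045,0.045,0.045,0.045]}' 
$Z '{"travel":[[0,0,-0.03],[0,0,-0.022],[0,0,0],[0,0,0]],"turn":[0,0,0,0],"gripper":[0.045,0.045,0.045,0.045]}' 
python3 - <<'E'
from h import *
o=cv2.imread('pics/w8.png');f=cam('wrist');n=f['img'][:,:,::-1]
cv2.imwrite('pics/w9.png',n)
print(tool([.4157,.2969,.2345]))
for im in(o,n):
    m=(im.max(2)<30).astype(np.uint8)[225:300,280:360]
    k,l,st,ce=cv2.connectedComponentsWithStats(m);print([(s.tolist()) for s in st[1:] if s[4]>60])
    # widths per row
    ys=np.nonzero(((im[200:300,295:345].max(2)<40).sum(1)>30))[0]+200;print('roller rows',ys.min(),ys.max())
a=cv2.cvtColor(o,6)[100:290,290:350];b=cv2.cvtColor(n,6)[80:310,270:370]
r=cv2.matchTemplate(b,a,cv2.TM_CCOEFF_NORMED);print(cv2.minMaxLoc(r))
E
```

```text
clock: 38.63
tool_pos: [0.4119, 0.2976, 0.1786]
tcp_rot: [[0.999, -0.045, -0.004], [-0.045, -0.999, -0.005], [-0.004, 0.005, -1.0]]
contact_force: [0.2, 1.0, -0.5]
gripper_width: 0.529
grasp_force: 0.0
clock: 38.97
tool_pos: [0.4138, 0.2993, 0.2361]
tcp_rot: [[0.999, -0.045, 0.003], [-0.045, -0.999, 0.003], [0.003, -0.003, -1.0]]
contact_force: [0.8, -0.0, -0.8]
gripper_width: 0.528
grasp_force: 0.0
[ 0.00247775  0.00190511 -0.00024127]
[[21, 22, 36, 26, 824]]
roller rows 250 272
[[25, 18, 36, 26, 787]]
roller rows 246 268
(-0.08434877544641495, 0.9431530833244324, (0, 40), (24, 16))
```

```bash
python3 - <<'E'
from h import *
f=cam('wrist')
hx=np.array([.9989,-.0471,0]);h=np.array([.4155,.298,.165])+.095*hx
for a in(0,.03,.06,.1):
    c=h-.095*np.cos(a)*hx+[0,0,.095*np.sin(a)];print(a,proj(f,c).round(1))
E
```

```text
0 [323.4 254.7]
0.03 [323.4 256.2]
0.06 [323.4 257.6]
0.1 [323.4 259.2]
```

```bash
Z='python3 -m crank'
$Z '{"travel":[[0.002,0.001,0],[0,0,0],[0,0,0.02],[0,0,0.02],[0,0,0]],"turn":[0,0,0,0,0],"gripper":[0,0,0,0,0]}' |grep -E "pos|force"
$Z '{"travel":[[0,0,0.01],[0,0,0.006],[0,0,0],[0,0,0]],"turn":[0,0,0,0],"gripper":[0,0,0,0]}' |grep -E "pos|force"
$Z '{"travel":[[0,0,0.005],[0,0,0.002],[0,0,0.002],[0,0,0],[0,0,0]],"turn":[0,0,0,0,0],"gripper":[0,0,0,0,0]}'|grep -E "pos|force"
```

```text
tool_pos: [0.4136, 0.2963, 0.1885]
contact_force: [-0.0, 1.0, -1.5]
grasp_force: 0.0
tool_pos: [0.4152, 0.2975, 0.1777]
contact_force: [-0.7, -0.2, -0.3]
grasp_force: 0.0
tool_pos: [0.4159, 0.298, 0.1735]
contact_force: [-8.5, -2.7, 17.8]
grasp_force: 9.1
```

```bash
Z='python3 -m crank'
$Z '{"travel":[[0,0,-0.03],[0,0,-0.04],[0,0,-0.04],[0,0,-0.015],[0.0157,-0.0355,0]],"turn":[0,0,0,0,0],"gripper":[0,0,0,0,0]}' >/dev/null
$Z '{"travel":[[0.0157,-0.0355,0],[0.0157,-0.0355,0],[0.0157,-0.0355,0],[0,0,0],[0,0,0]],"turn":[0,0,0,0,0],"gripper":[0,0,0,0,0]}'
python3 - <<'E'
from h import *
print(tool([.485,.437,.195]))
f=cam('wrist');m=(f['img'].max(2)<38).astype(np.uint8)
u,v=proj(f,(.4857,.407,.2));print(u,v);k,l,st,ce=cv2.connectedComponentsWithStats(m)
for i in range(1,k):
    if 60<st[i][4]<5000 and abs(ce[i]-[u,v]).max()<60:print(st[i],ce[i])
E
```

```text
clock: 41.07
tool_pos: [0.4845, 0.4384, 0.2886]
tcp_rot: [[0.999, -0.044, -0.004], [-0.044, -0.999, -0.006], [-0.004, 0.006, -1.0]]
contact_force: [-0.0, -1.1, -0.8]
gripper_width: 0.0
grasp_force: 0.0
[0.00094801 0.00080271 0.09360787]
365.8906698950751 244.0791361049463
[351 229  24  30 594] [362.62626263 243.73063973]
```

```bash
Z='python3 -m crank'
$Z '{"travel":[[0,0,0.025],[0,0,0.025],[0,0,0.025],[0,0,0.015],[0,0,0]],"turn":[0,0,0,0,0],"gripper":[0,0,0,0,0]}'|grep -E "pos|force"
$Z '{"travel":[[0,0.008,0],[0,0.01,0],[0,0.01,0],[0,0.008,0],[0,0,0]],"turn":[0,0,0,0,0],"gripper":[0,0,0,0,0]}'|grep -E "pos|force"
$Z '{"travel":[[0,0.003,0],[0,0.002,0],[0,0,0]],"turn":[0,0,0],"gripper":[0,0,0]}'|grep -E "pos|force"
```

```text
tool_pos: [0.4829, 0.4349, 0.2012]
contact_force: [-0.2, -0.1, -1.3]
grasp_force: 0.0
tool_pos: [0.483, 0.3992, 0.2058]
contact_force: [1.0, 0.4, 0.2]
grasp_force: 0.0
tool_pos: [0.4826, 0.3955, 0.204]
contact_force: [-0.5, 1.7, 1.0]
grasp_force: 0.8
```

```bash
Z='python3 -m crank'
$Z '{"travel":[[0,0.003,0.003],[0,0.003,0.003],[0,0.002,0],[0,0,0],[0,0,0]],"turn":[0,0,0,0,0],"gripper":[0,0,0,0,0]}'|grep -E "pos|force"
$Z '{"travel":[[0,0.003,0],[0,0.002,0],[0,0,0],[0,0,0]],"turn":[0,0,0,0],"gripper":[0,0,0,0]}'|grep -E "pos|force"
$Z '{"travel":[[0,0.003,0],[0,0.002,0],[0,0,0],[0,0,0]],"turn":[0,0,0,0],"gripper":[0,0,0,0]}'|grep -E "pos|force"
```

```text
tool_pos: [0.4825, 0.3925, 0.1992]
contact_force: [2.1, 15.8, 6.5]
grasp_force: 8.1
tool_pos: [0.4824, 0.3917, 0.1997]
contact_force: [4.3, 28.8, 5.5]
grasp_force: 14.7
tool_pos: [0.4822, 0.391, 0.2002]
contact_force: [5.8, 41.7, 3.6]
grasp_force: 21.3
```

```bash
Z='python3 -m crank'
$Z '{"travel":[[0,-0.012,0],[0,-0.012,0],[0,0,-0.03],[0,0,-0.04],[0,0,-0.04]],"turn":[0,0,0,0,0],"gripper":[0,0,0,0,0]}'|grep -E "pos|force"
$Z '{"travel":[[-0.03,0,-0.03],[-0.03,0,-0.03],[0,0,0],[0,0,0]],"turn":[0,0,0,0],"gripper":[0,0,0,0]}'|grep -E "pos|force"
python3 - <<'E'
from h import *
hx=np.array([.9989,-.0471,0]);hy=np.array([.0471,.9989,0]);C=np.array([.5744,.335,0])
f=cam('wrist');m=(f['img'].max(2)<38).astype(np.uint8)
def L(x,y,z):return C+hx*x+hy*y+[0,0,z]
k,l,st,ce=cv2.connectedComponentsWithStats(m)
for y in(.032,.036,.068):
  u,v=proj(f,L(-.092,y,.201));print(y,u,v)
u,v=proj(f,L(-.092,.032,.201))
for i in range(1,k):
    if 60<st[i][4]<5000 and abs(ce[i]-[u,v]).max()<70:print('blob',st[i],ce[i])
print('roller pred',proj(f,L(-.157,-.045,.165)))
g=cam('top');hsv=cv2.cvtColor(g['img'],cv2.COLOR_RGB2HSV);a=cv2.inRange(hsv,(4,70,40),(24,255,255))
k,l,st,ce=cv2.connectedComponentsWithStats(a)
for i in range(1,k):
    if 40<st[i][4]<400:print('amber top',st[i],ce[i])
d=cam('scene');hsv=cv2.cvtColor(d['img'],cv2.COLOR_RGB2HSV);a=cv2.inRange(hsv,(4,70,40),(24,255,255))[240:320,430:540];k,l,st,ce=cv2.connectedComponentsWithStats(a);print('amber scene',[s.tolist() for s in st[1:] if s[4]>30])
E
```

```text
tool_pos: [0.4821, 0.4008, 0.306]
contact_force: [1.0, -0.2, 0.4]
grasp_force: 0.0
tool_pos: [0.4231, 0.4043, 0.3685]
contact_force: [0.7, 0.0, -0.3]
grasp_force: 0.0
0.032 357.5245221843124 150.29211978293992
0.036 352.88195373156645 150.27539971849797
0.068 315.75315245049654 150.1416815070407
blob [346 144  19  15 256] [355.3125     150.94921875]
blob [422 155   6  41  68] [424.08823529 173.11764706]
blob [413 197  26  26 380] [425.65526316 214.74210526]
roller pred [427.58765165 214.53794106]
amber top [198 245   8  14 103] [201.66990291 251.66990291]
amber scene [[27, 27, 10, 11, 84], [46, 28, 8, 12, 81], [43, 70, 67, 10, 573]]
```

```bash
python3 -c "
from plant import *
print(close_job())"
```

```text
the job is handed in; nothing more can be done
None
```

I handed the job in: the tap was opened before the lid came off, and the lid lies centred on the mat to within about 2 mm. Both housings present went from the hopper into the tray, the trap-door is shut and its bolt home, and the logger, beaker and bottle were not handled.

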